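Pack the culture flask and lock the transport box

TASK

Take the blue-capped culture flask out of the rack, lay it flat in the open transport box without dropping it, put the lid on the box, and then flip its four blue side clips down until each lies flush against the side of the box. Leave the orange-capped flask in its rack, and the rest of the bench as it is.

Things in the scene. Friction and masses are not known exactly. Their poses are not given: they have to be found in the camera images.
- flask: flask to pack: rigid, closed, frosted, BLUE screw cap, 0.10 to 0.20 kg; starts upright, cap up, in one of the rack's two pockets. Origin: centre of its foot; z along it from foot to cap, y across its width, x across its thickness. Body 36 (x) by 56 (y) by 88 mm long; shoulder 28 x 40 mm up to z 102; neck 22 mm diameter to z 112; cap to z 134. Lying on a broad face its axis is 18 mm up.
- flask_cap (a point): centre of the blue cap (round, 28 mm diameter, 22 mm long), on the flask's axis, 123 mm from its foot; axes as the flask's. In the rack it is 133 mm above the bench
- flask_orange: an identical flask with an ORANGE cap in the rack's other pocket; it stays there. Origin: centre of its foot
- rack: flask rack, fixed to the bench: white block 66 mm (x) by 166 mm (y), 95 mm high, two tight pockets at y = -41 and +41 mm. Each is 39 x 59 mm (1.5 mm play all round a flask), its floor 10 mm above the bench; flask x lies along rack x, flask width along rack y. Only shoulder, neck and cap stand proud. Origin: centre of its underside
- box: base of the snap-lock transport box: open-topped, pale, long side along its x, 164 x 130 mm outside, 52 mm high, walls 4 mm, inside 156 x 122 mm; grey liner pad whose top is 8 mm above the bench. It stands fast on a thin non-slip mat and does not move. Origin: centre of its underside
- lid: the box's loose frosted lid, 0.25 to 0.36 kg; starts right side up on the bench. Long side along its x. Origin: centre of its skirt's lower edge. Skirt inside 171 x 137 mm (3.5 mm play round the box), outside 177 x 143, 14 mm deep; top plate z 14 to 18. Fully home, the plate lies on the box's rim: the lid's origin is 38 mm above the box's origin, long sides along each other, either way round
- edge_front (a point): middle of the free edge of the front clip (lid's -x side). Every clip is a flat blue flap, 4 mm thick, 30 mm from its hinge to this edge. The hinge lines lie 14 mm above the lid's origin: front and back at x = -91.5 and +91.5 mm (flaps 56 mm wide), left and right at y = +74.5 and -74.5 mm (flaps 70 mm wide)
- edge_back (a point): middle of the free edge of the back clip (on the lid's +x side)
- edge_left (a point): middle of the free edge of the left clip (on the lid's +y side)
- edge_right (a point): middle of the free edge of the right clip (on the lid's -y side)
- clip_front (a joint): angle of the front clip, rad: 0 = flap hanging straight down along the side of the box (closed, its stop), 1.57 = sticking out level, 2.7 = folded up to its upper stop. The hinge is stiff (about 0.035 N m: 1 to 3 N on the flap's outer half) and stays where it is left. Starts up, between 1.9 and 2.35
- clip_back (a joint): angle of the back clip, as clip_front
- clip_left (a joint): angle of the left clip, as clip_front
- clip_right (a joint): angle of the right clip, as clip_front
- timer: bystander, not to be disturbed: white bench timer, 62 x 72 mm, 18 mm high, lying on the bench. Origin: centre of its underside
- pipette: bystander, not to be disturbed: hand pipette lying on the bench, 218 mm long along its x (from -118 to +100 mm), 22 mm wide and high. Origin: on the bench
- tip_box: bystander, not to be disturbed: blue pipette tip box 90 x 125 mm, 90 mm high. Origin: centre of its underside
- tube_rack: bystander, not to be disturbed: yellow tube rack 65 x 210 mm, 61 mm high over its tubes. Origin: centre of its underside
- ethanol: bystander, not to be disturbed: white bottle with red cap, 68 mm diameter, 170 mm high. Origin: centre of its underside
- lid_grip (a point): middle of the blue bridge handle on the lid: a bar along the lid's x, 96 mm long, 14 mm wide in y, from 36 to 48 mm above the lid's origin (this point: 42 mm), on two posts 84 mm apart; gripped across y
Not all that is in view belongs to the job. What is shaped like the flask but green or pink is not meant.

How it is judged:
On the way, in this order (a step that is already met when the one before it is completed fails the run):
1. the blue-capped flask lies flat in the box on its liner and has been let go (z of flask in the frame of box between 0.02 and 0.035 m and horizontal distance between each of flask_cap, flask and box below 0.085 m and (angle between flask's own x axis and vertical below 0.12 rad or angle between flask's own x axis and vertical above 3.02 rad) and contact force between the fingers and flask below 0.1 N and linear speed of flask below 0.03 m/s), for 0.1 s.
2. the lid is fully home on the box and let go, its four clips still up (z of lid in the frame of box between 0.035 and 0.0405 m and horizontal distance between lid and box below 0.008 m and angle between the x axis of lid and the x axis of box, either way round below 0.08 rad and angle between lid's own z axis and vertical below 0.03 rad and contact force between the fingers and lid below 0.1 N and value of joint each of clip_front, clip_back, clip_left, clip_right above 1 rad), for 0.1 s.
At the end, for the whole second after the job is handed in: The blue-capped flask lies flat (within 7 degrees) on the liner inside the box; the lid is fully home on the box (within 2.5 mm in height, 8 mm sideways, 4.5 degrees in turn); all four clips are down within 0.15 rad of their stops; lid and flask are at rest (value of joint each of clip_front, clip_back, clip_left, clip_right below 0.15 rad and z of lid in the frame of box between 0.035 and 0.0405 m and horizontal distance between lid and box below 0.008 m and angle between the x axis of lid and the x axis of box, either way round below 0.08 rad and angle between lid's own z axis and vertical below 0.03 rad and z of flask in the frame of box between 0.02 and 0.035 m and horizontal distance between each of flask_cap, flask and box below 0.085 m and (angle between flask's own x axis and vertical below 0.12 rad or angle between flask's own x axis and vertical above 3.02 rad) and linear speed of each of lid, flask below 0.02 m/s); the robot touches nothing.
It fails at once if the blue-capped flask is dropped or let fall (more than 0.8 m/s while no finger holds it, a fall of about 30 mm) (linear speed of flask above 0.8 m/s and contact force between the fingers and flask below 0.05 N).
It fails at once if the orange-capped flask is moved more than 20 mm from its place in the rack (distance of flask_orange from where it was at the start of the episode above 0.02 m).
It fails at once if a bystander (timer, pipette, tip box, tube rack, bottle) is pushed more than 30 mm (distance of any of timer, pipette, tip_box, tube_rack, ethanol from where it was at the start of the episode above 0.03 m).
It also fails if it takes over 72 s, if anything falls off the work surface, if the arm or the gripper's body presses on something with over 40 N, if the wrist force passes 120 N, or if a joint passes its speed limit or range.

ROBOT

A 7-joint arm with a two-finger parallel gripper is mounted at the origin on the work surface. World frame = base frame: x ahead of the robot, y to its left, z up, the work surface at z = 0. Lengths are in m, angles in rad, forces in N, time in s.
With the tool pointing down it reaches from about 0.4 to 0.85 m from the base axis. Payload 10.4 kg.
Tool frame: the origin (TCP) lies on the front face of the gripper's body, between the roots of the fingers; the fingertips stand 73 mm ahead of it and the grasp point (between the pads) lies 54 mm ahead of it; x points along the fingers, y is the direction in which the jaws open and shut, and the axes are right-handed (so a half turn about x gives the same grasp; the last joint's range is limited). The gripper opens to 85 mm and grips with 20 to 120 N. Pads are 22 mm wide; open, the fingers measure 114 mm over their backs; the gripper's body (76 mm by 85 mm) begins 54 mm behind the grasp point. The pads swing forward as they close: fully open they stand 13 mm farther back than shut.
Start: joints at [-1.269, 0.332, -0.065, 1.46, 0.022, 1.35, -0.088], TCP at [0.199, 0.592, 0.304] pointing down, gripper open.
Joint ranges: [-2.6, 2.6], [-0.5, 2.12], [-1.47, 1.34], [0.16, 2.42], [-1.27, 4.41], [0.06, 2.06], [-2.6, 2.6]. Speed limits (rad/s): [2.22, 2.22, 2.79, 2.79, 3.14, 3.14, 3.14].

INTERFACE

Orientations are given as a unit quaternion [x, y, z, w].
In Python, from workcell import manip gives the robot as it stands. The module is installed in compiled form; this text tells all that it offers.
- The arm moves only by the tool arm_command, never from a script. Its argument "moves" is a list that holds one entry, the list of rows, each a list of 5 numbers: the closure, from 0 (fully open) to 1 (shut), then the shift along the tool's x, y, z in units of 25 mm (1.0 is 25 mm), then the turn about the tool's x in degrees. A call has 1 to 12 rows; each row shifts and turns the commanded pose from where the row before left it, along the tool's axes as they then stand; what a row does not reach is not made up. A row lasts 1/12 s, in which the tool goes at most 41.7 mm and 7.16 degrees, less where a joint would pass 70% of its speed; a pose out of reach is approached as far as the arm can. A call is refused whole if a number of a shift passes 1 or a number of a turn 7.16, either way. A call with a gripper value outside its range is refused whole. The fingers move at their own pace and stop on an object; "force" is the grip in N (left out, the last holds). Time passes only in rows, so rows that do not move let the fingers close. It gives the time, the measured TCP pose, the force and the opening at its end, in the units of the state.
- manip.get_obs(): the state, without advancing time (a new reading comes with each control period).
- manip.camera(name): name is "scene" or "top" or "wrist"; returns the picture (384x512x3 uint8, red, green, blue); there is no depth.
- manip.camera_info(name): a dict with "vfov" (degrees; the focal length in pixels is half the picture's height over the tangent of half this angle, whatever the lens; pixels are square), "cx", "cy" (the principal point, pixels), "dist_coeffs" ([k1, k2, p1, p2, k3] as OpenCV has them; the pictures are not rectified), "pose" (4x4, takes a point from camera to world coordinates). Camera axes: x right, y down, z forward; pixel columns grow to the right and rows downward; lengths in m; the calibration is good to about 2 mm. A picture is of the moment at which its call begins: read the wrist's pose just before it. camera_info takes no time and is no camera call; for the wrist camera it gives the pose at the moment of the call.
- manip.hand_in(): hands the job in, once; it reports no verdict.
Trained networks look in the newest picture that a camera, given by its name, has taken for a name from the list of things; names that differ only in an ending like _2 or _b are one class to them, and where a whole thing is asked for, a point or a joint stands for the part that bears it (a point fixed in the world has none). Each returns a list of dicts, best first, with "confidence" (0 to 1); they miss things now and then, are a little off and sometimes report something else, mostly with a low value. They report only what shows in the picture. A call takes as long as a camera call. They do not tell look-alikes from the thing itself.
- manip.regions_of(query, camera): "mask" (384x512 bool, what is visible of it) and "rect" ([left, top, right, bottom] in pixels, round what is visible of it).
- manip.pinpoint(query, camera): "pixel" ([row, column] in pixels: a listed point, or the origin of a listed thing).
The state is a dict: "clock": time; "joint_pos": joint angles; "joint_velocities": joint speeds; "tau": joint torques, N m; "position": TCP position; "ee_rot": TCP orientation; "ft_force": force on the tool from outside, world axes, zero at the start; "torque": the same for the moment, N m; "grip_width": opening from 0.0 (shut) to 1.0 (fully open).
Only numpy, scipy, OpenCV 4.12 (cv2) and the standard library are available. Lean on these libraries where they do the work, as an engineer would, in place of code of your own. Each camera call takes 0.05 s, during which the arm holds its last target.

## Working session

There is one attempt and no reset: what is moved stays moved. The work goes in short steps, Python scripts to look and compute and a tool call to move; the robot and the scene stay as the last step left them, time stands still between calls to the robot, and variables do not carry over. Pictures are saved under pics/ and viewed, and the job is handed in when it is done.

Besides the shell and the picture viewer there is one more tool, called by a JSON object that holds its "fn" and its "kwargs". arm_command: Moves the arm, as the interface text tells. Its arguments: {"type":"object","properties":{"moves":{"type":"array","items":{"type":"array","items":{"type":"array","items":{"type":"number"}}}},"force":{"type":"number"}},"required":["moves"]}

```bash
mkdir -p pics; ls
cat > h.py <<'E'
from workcell import manip
import numpy as np, cv2
def cam(n,f=None):
    im=manip.camera(n)
    if f: cv2.imwrite('pics/'+f+'.png',im[:,:,::-1])
    return im
def K(n):
    i=manip.camera_info(n); f=192/np.tan(np.radians(i['vfov'])/2)
    return np.array([[f,0,i['cx']],[0,f,i['cy']],[0,0,1.]]),np.array(i['dist_coeffs'],float),np.array(i['pose'])
def ray(n,px,P=None):
    k,d,T=K(n); 
    if P is not None:T=P
    u=cv2.undistortPoints(np.array([[[px[1],px[0]]]],float),k,d)[0,0]
    return T[:3,3],T[:3,:3]@np.array([u[0],u[1],1])
def atz(n,px,z):
    o,r=ray(n,px); return o+r*(z-o[2])/r[2]
def proj(n,X):
    k,d,T=K(n);Ti=np.linalg.inv(T)
    p,_=cv2.projectPoints(np.atleast_2d(np.array(X,float)),cv2.Rodrigues(Ti[:3,:3])[0],Ti[:3,3],k,d)
    return p[:,0,::-1]
E
python3 - <<'E'
from h import *
np.set_printoptions(precision=4,suppress=True)
for n in ['scene','top','wrist']:
    cam(n,n+'0')
    k,d,T=K(n);print(n,k[0,0],k[:2,2],d);print(T)
o=manip.get_obs();print({a:o[a] for a in ['clock','position','ee_rot','grip_width']})
E
```

```text
pics
scene 401.36411669136663 [257.7111 194.3048] [-0.0944  0.      0.      0.      0.    ]
[[-0.671   0.5919 -0.4466  1.0874]
 [ 0.7414  0.54   -0.3983  0.3705]
 [ 0.0054 -0.5983 -0.8012  1.0298]
 [ 0.      0.      0.      1.    ]]
top 446.2900379901241 [251.0009 186.7715] [-0.0868  0.      0.      0.      0.    ]
[[ 0.0241 -0.9809  0.193   0.2898]
 [-0.9997 -0.025  -0.0024 -0.0503]
 [ 0.0072 -0.1929 -0.9812  1.4688]
 [ 0.      0.      0.      1.    ]]
wrist 274.63167851724916 [252.3451 192.3648] [-0.0506  0.      0.      0.      0.    ]
[[ 0.3191  0.8967  0.3069  0.1205]
 [ 0.9477 -0.3018 -0.1037  0.6183]
 [-0.0003  0.3239 -0.9461  0.3737]
 [ 0.      0.      0.      1.    ]]
{'clock': 0.15, 'position': array([0.1994, 0.5921, 0.3033]), 'ee_rot': array([ 0.114 ,  0.6979, -0.1147,  0.6977]), 'grip_width': 0.9976843775837295}
```

Run:
```python
from h import *
np.set_printoptions(precision=4,suppress=True)
H={'flask_cap':.133,'flask':.01,'flask_orange':.01,'rack':0,'box':0,'lid':0,'lid_grip':.042,'edge_front':.035,'edge_back':.035,'edge_left':.035,'edge_right':.035}
for q in H:
  for c in ['top','scene']:
    for r in manip.pinpoint(q,c)[:3]:
        print(q,c,round(r['confidence'],2),np.array(r['pixel']),atz(c,r['pixel'],H[q]))
```

```text
flask_cap top 0.79 [246.5 104.4] [0.359  0.3814 0.133 ]
flask_cap top 0.69 [198.2 127.6] [0.5075 0.3218 0.133 ]
flask_cap scene 0.97 [205.9 389.2] [0.3722 0.22   0.133 ]
flask_cap scene 0.89 [257.9 392.4] [0.5068 0.311  0.133 ]
flask_cap scene 0.81 [235.7 439.2] [0.365  0.3717 0.133 ]
flask top 0.83 [249.3 118.4] [0.3577 0.374  0.01  ]
flask top 0.82 [246.9 164.1] [0.3701 0.2242 0.01  ]
flask top 0.59 [204.7 139.5] [0.5068 0.3145 0.01  ]
flask scene 0.73 [257.3 426.5] [0.3583 0.3777 0.01  ]
flask scene 0.58 [276.5 379.2] [0.5028 0.3055 0.01  ]
flask scene 0.56 [229.8 381.9] [0.366 0.229 0.01 ]
flask_orange top 0.65 [198.9 343. ] [ 0.5434 -0.3613  0.01  ]
flask_orange top 0.5 [217.8 116.9] [0.4609 0.3869 0.01  ]
flask_orange top 0.36 [195.  129.3] [0.5385 0.3511 0.01  ]
flask_orange scene 0.79 [285.9 410.5] [0.4687 0.387  0.01  ]
rack top 0.87 [211.3 130.1] [0.4852 0.347  0.    ]
box top 0.72 [201.2 236.4] [ 0.5285 -0.0065  0.    ]
box top 0.46 [197.4 314.3] [ 0.5479 -0.2667  0.    ]
box top 0.31 [179.4 389.3] [ 0.6163 -0.5236  0.    ]
box scene 0.58 [220.2 287.4] [ 0.5255 -0.008   0.
[... 425 characters left out ...]
182.3 391. ] [ 0.5988 -0.5177  0.035 ]
edge_front scene 0.42 [141.  235.4] [ 0.415  -0.3343  0.035 ]
edge_back top 0.51 [216.2 116.7] [0.4632 0.3804 0.035 ]
edge_back top 0.17 [200.7 346.5] [ 0.5334 -0.3674  0.035 ]
edge_back scene 0.64 [176.8 226.2] [ 0.549  -0.2454  0.035 ]
edge_back scene 0.57 [173.2 173.6] [ 0.653  -0.3818  0.035 ]
edge_left top 0.52 [193.1 312.5] [ 0.5559 -0.2556  0.035 ]
edge_left scene 0.74 [154.8 206.8] [ 0.5254 -0.3605  0.035 ]
edge_left scene 0.6 [176.2 228. ] [ 0.5434 -0.2429  0.035 ]
edge_left scene 0.55 [141.2 234.1] [ 0.4187 -0.3369  0.035 ]
edge_right top 0.61 [200.1 370.4] [ 0.5373 -0.4467  0.035 ]
edge_right scene 0.71 [140.7 186.5] [ 0.5274 -0.4604  0.035 ]
```

View pics/scene0.png

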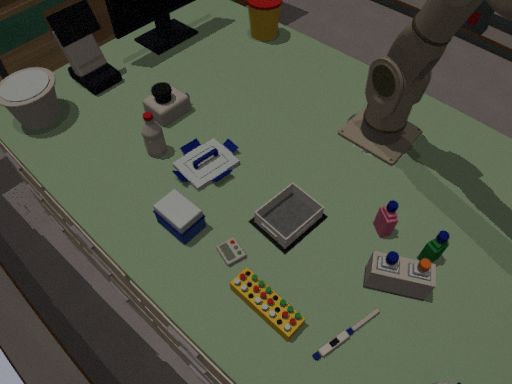

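View pics/top0.png

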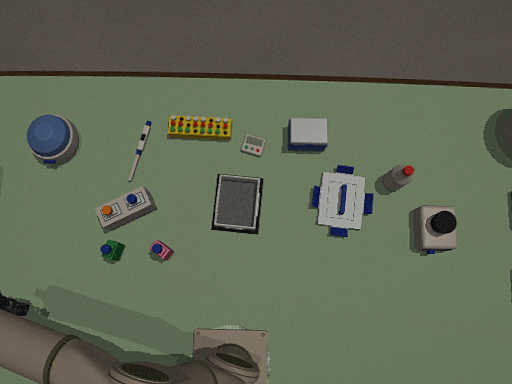

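View pics/wrist0.png

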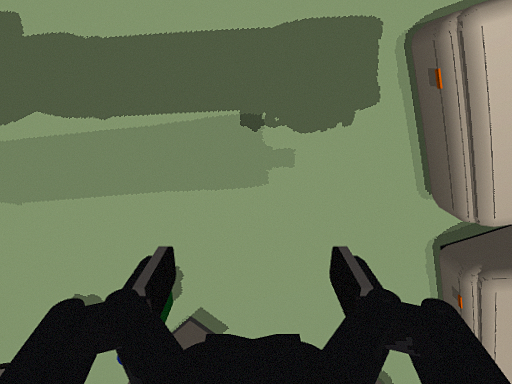

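```bash
cat >> h.py <<'E'
from scipy.optimize import minimize
def box3(lx,ly,z0,z1):
    return np.array([[sx*lx/2,sy*ly/2,z] for sx in(-1,1) for sy in(-1,1) for z in(z0,z1)])
def hullmask(n,X):
    S=4
    p=proj(n,X)[:,::-1]
    h=cv2.convexHull(((p+0.5)*S).astype(np.float32)).astype(np.int32)
    m=np.zeros((384*S,512*S),np.uint8);cv2.fillConvexPoly(m,h,1)
    return cv2.resize(m.astype(np.float32),(512,384),interpolation=cv2.INTER_AREA)
def fit(masks,B,x0):
    def cost(v):
        c,s=np.cos(v[2]),np.sin(v[2]);R=np.array([[c,-s,0],[s,c,0],[0,0,1]])
        X=B@R.T+[v[0],v[1],0];t=0
        for n,m in masks.items():
            h=hullmask(n,X);t+=1-np.minimum(h,m).sum()/np.maximum(h,m).sum()
        return t
    sim=np.array([x0]+[[x0[0]+.015*(i==0),x0[1]+.015*(i==1),x0[2]+.15*(i==2)] for i in range(3)])
    r=minimize(cost,x0,method='Nelder-Mead',options=dict(initial_simplex=sim,xatol=1e-4,fatol=1e-5))
    return r.x,r.fun
E
python3 - <<'E'
from h import *
np.set_printoptions(precision=4,suppress=True)
M={}
for c in ['top','scene']:
    im=cam(c)
    vis=im.copy()
    for q in ['box','rack','lid','flask','flask_orange','edge_left']:
        for i,r in enumerate(manip.regions_of(q,c)[:3]):
            print(q,c,i,round(r['confidence'],2),r['rect'],r['mask'].sum())
            M[q+c+str(i)]=r['mask']
            if i==0: vis[r['mask']]=(vis[r['mask']]*.5+np.random.RandomState(len(q)).randint(0,128,3)).astype(np.uint8)
    a=(90,160,80,420) if c=='top' else (110,310,130,460)
    cr=np.vstack([im,vis]) if 0 else vis[a[0]:a[0]+180,a[2]:a[2]+330]
    cv2.imwrite(f'pics/m_{c}.png',cv2.resize(cr,None,fx=2.4,fy=2.4)[:,:,::-1])
np.savez('m.npz',**M)
E
```

```text
box top 0 0.76 [212.7, 171.2, 266.0, 231.9] 2623
rack top 0 0.91 [96.2, 190.1, 155.3, 228.5] 1118
lid top 0 0.67 [313.1, 165.6, 371.5, 235.1] 3080
flask top 0 0.75 [362.7, 192.5, 373.7, 213.6] 184
flask top 1 0.66 [124.1, 191.4, 142.1, 209.5] 230
flask top 2 0.61 [101.8, 240.3, 121.0, 262.6] 331
flask_orange top 0 0.64 [100.2, 204.1, 120.2, 220.2] 242
flask_orange top 1 0.5 [338.3, 163.7, 352.0, 176.6] 113
edge_left top 0 0.46 [313.3, 187.4, 324.2, 207.1] 136
box scene 0 0.97 [250.2, 183.9, 327.8, 256.0] 3052
rack scene 0 0.62 [366.2, 250.1, 441.4, 303.9] 1773
lid scene 0 0.9 [175.0, 138.1, 238.9, 187.5] 2262
lid scene 1 0.57 [309.1, 312.0, 376.1, 359.7] 550
lid scene 2 0.3 [227.7, 269.7, 306.4, 340.9] 2387
flask scene 0 0.76 [376.7, 250.5, 398.7, 273.5] 375
flask scene 1 0.73 [422.6, 233.3, 448.3, 258.0] 481
flask scene 2 0.57 [371.7, 203.0, 400.6, 235.3] 661
flask_orange scene 0 0.71 [171.2, 171.1, 184.0, 181.3] 53
flask_orange scene 1 0.54 [409.8, 258.3, 430.3, 279.7] 351
flask_orange scene 2 0.45 [230.1, 268.6, 306.1, 341.1] 2332
```

View pics/m_top.png

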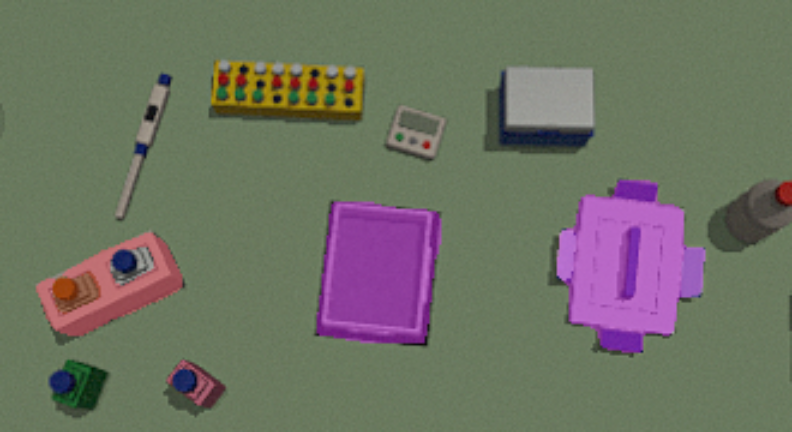

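View pics/m_scene.png

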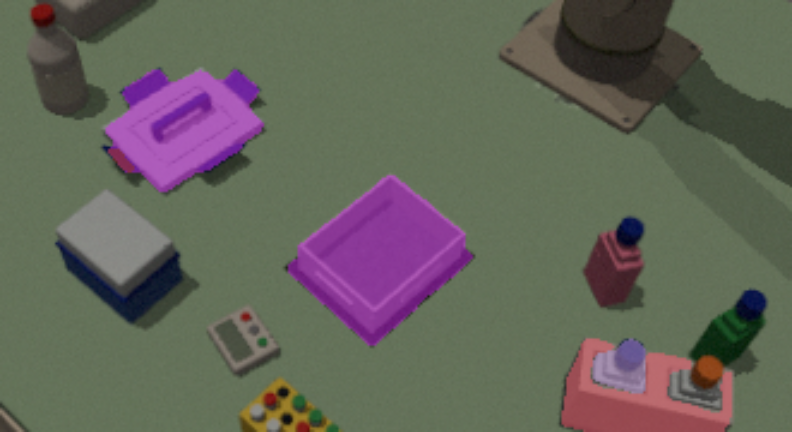

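Run:
```python
from h import *
np.set_printoptions(precision=4,suppress=True)
M=np.load('m.npz')
def mm(q,it=0,it2=0): 
    f=lambda m: m.astype(np.float32)
    return {'top':f(M[q+'top%d'%it]),'scene':f(M[q+'scene%d'%it2])}
for q,B,x0 in [('box',box3(.164,.130,0,.052),(.525,-.007,-.03)),('rack',box3(.066,.166,0,.095),(.485,.347,.5))]:
    m=mm(q)
    if q=='rack':
        for c in m:
            for i in ('flask','flask_orange'):
                pass
    for k in (m,{'top':m['top']},{'scene':m['scene']}): print(q,fit(k,B,x0))
B=np.vstack([box3(.177,.143,0,.018),box3(.096,.014,.036,.048)])
print('lid',fit(mm('lid'),B,(.535,-.356,-.05)))
```

```text
box (array([ 0.523 , -0.0063, -0.0944]), np.float64(0.32204902172088623))
box (array([ 0.5189, -0.0095, -0.0278]), np.float64(0.18635624647140503))
box (array([ 0.5313, -0.0017, -0.1277]), np.float64(0.12423527240753174))
rack (array([0.4872, 0.3463, 0.4666]), np.float64(0.6534138321876526))
rack (array([0.487 , 0.3477, 0.4681]), np.float64(0.3175731897354126))
rack (array([0.4876, 0.3446, 0.4822]), np.float64(0.3287433981895447))
lid (array([ 0.5402, -0.3535, -0.1028]), np.float64(0.4321678876876831))
```

```bash
cat >> h.py <<'E'
from scipy.spatial.transform import Rotation as R_
def tool():
    o=manip.get_obs(); return np.array(o['position']),R_.from_quat(o['ee_rot']).as_matrix(),o
def plan(target,jaw=None,n=None):
    """print tool-axis total units, and turn (deg) about tool x so that tool y aligns with world angle jaw (mod pi)"""
    p,R,o=tool()
    a=0
    if jaw is not None:
        ty=np.arctan2(R[1,1],R[0,1]); d=(jaw-ty+np.pi/2)%np.pi-np.pi/2
        a=-np.degrees(d)   # tool x points down
    s=R.T@(np.array(target)-p)/.025
    print('clock',round(o['clock'],2),'pos',p.round(4),'grip',round(o['grip_width'],3),'jawdeg',round(np.degrees(np.arctan2(R[1,1],R[0,1])),1),'F',np.round(o['ft_force'],1))
    print('shift units tool xyz',s.round(2),'turn',round(a,1))
E
python3 - <<'E'
from h import *
np.set_printoptions(precision=4,suppress=True)
p,R,o=tool();print(R);print(o['joint_pos'])
k,d,T=K('wrist');print((R.T@(T[:3,3]-p)),R.T@T[:3,:3])
plan((.45,.36,.30),np.pi/2+.47)
print(manip.get_obs()['clock'])
E
```

```text
[[ 0.      0.3191  0.9477]
 [ 0.0001  0.9477 -0.3191]
 [-1.      0.0001 -0.    ]]
[-1.2686  0.3322 -0.0647  1.4601  0.0216  1.3499 -0.0885]
[-0.0704 -0.0005 -0.0831] [[-0.0007 -0.3239  0.9461]
 [ 1.     -0.0002  0.0007]
 [-0.      0.9461  0.3239]]
clock 1.95 pos [0.1994 0.5924 0.3039] grip 0.996 jawdeg 71.4 F [-0.3  0.4 -0.5]
shift units tool xyz [ 0.16 -5.61 12.47] turn -45.5
1.95
```

```bash
cat >> h.py <<'E'
def rows(target,jaw=None,cl=0,start=None,maxu=1.0,maxt=7.0):
    """suggest rows in tool axes (rounded) from the measured pose to target"""
    p,R,o=tool()
    ty=np.arctan2(R[1,1],R[0,1])
    a=0 if jaw is None else -np.degrees((jaw-ty+np.pi/2)%np.pi-np.pi/2)
    D=np.array(target)-p; Rc=R.copy()
    N=max(1,int(np.ceil(abs(a)/maxt)))
    while True:
        Rc=R.copy();out=[];pos=p.copy();ok=True
        for i in range(N):
            tgt=p+D*(i+1)/N
            s=Rc.T@(tgt-pos)/.025; sr=np.round(s,2); ar=round(a/N,1)
            if np.abs(sr).max()>maxu: ok=False;break
            pos=pos+Rc@sr*.025; Rc=Rc@R_.from_euler('x',ar,degrees=True).as_matrix()
            out.append([cl]+[float(v)+0 for v in sr]+[ar])
        if ok:break
        N+=1
    print('clock',round(o['clock'],2),'pos',p.round(4),'grip',round(o['grip_width'],3),'jawdeg',round(np.degrees(ty),1),'F',np.round(o['ft_force'],1),'N',N)
    for i in range(0,N,12): print(str(out[i:i+12]).replace(' ',''))
E
python3 - <<'E'
from h import *
rows((.507,.314,.30),np.pi/2+.47,0)
E
```

```text
clock 1.95 pos [0.1994 0.5924 0.3039] grip 0.996 jawdeg 71.4 F [-0.3  0.4 -0.5] N 16
[[0,0.01,-0.41,0.95,np.float64(-2.8)],[0,0.01,-0.46,0.93,np.float64(-2.8)],[0,0.01,-0.51,0.91,np.float64(-2.8)],[0,0.01,-0.55,0.88,np.float64(-2.8)],[0,0.01,-0.59,0.85,np.float64(-2.8)],[0,0.01,-0.63,0.82,np.float64(-2.8)],[0,0.01,-0.67,0.79,np.float64(-2.8)],[0,0.01,-0.71,0.76,np.float64(-2.8)],[0,0.01,-0.75,0.72,np.float64(-2.8)],[0,0.01,-0.78,0.68,np.float64(-2.8)],[0,0.01,-0.81,0.65,np.float64(-2.8)],[0,0.01,-0.84,0.6,np.float64(-2.8)]]
[[0,0.01,-0.87,0.57,np.float64(-2.8)],[0,0.01,-0.9,0.52,np.float64(-2.8)],[0,0.01,-0.92,0.47,np.float64(-2.8)],[0,0.01,-0.94,0.43,np.float64(-2.8)]]
```

{"fn": "arm_command", "kwargs": {"moves": [[[0,0.01,-0.41,0.95,-2.8],[0,0.01,-0.46,0.93,-2.8],[0,0.01,-0.51,0.91,-2.8],[0,0.01,-0.55,0.88,-2.8],[0,0.01,-0.59,0.85,-2.8],[0,0.01,-0.63,0.82,-2.8],[0,0.01,-0.67,0.79,-2.8],[0,0.01,-0.71,0.76,-2.8],[0,0.01,-0.75,0.72,-2.8],[0,0.01,-0.78,0.68,-2.8],[0,0.01,-0.81,0.65,-2.8],[0,0.01,-0.84,0.6,-2.8]]], "force": 20}}

```text
clock: 2.95
position: [0.4309, 0.3826, 0.3011]
ee_rot: [-0.093, 0.701, 0.093, 0.701]
ft_force: [-0.4, -0.0, 1.6]
grip_width: 0.996
```

{"fn": "arm_command", "kwargs": {"moves": [[[0,0.01,-0.87,0.57,-2.8],[0,0.01,-0.9,0.52,-2.8],[0,0.01,-0.92,0.47,-2.8],[0,0.01,-0.94,0.43,-2.8],[0,0,0,0,0]]]}}

```text
clock: 3.37
position: [0.5109, 0.309, 0.2999]
ee_rot: [-0.16, 0.689, 0.158, 0.69]
ft_force: [0.9, -1.5, -0.1]
grip_width: 1.0
```

```bash
sed -i 's/ar=round(a\/N,1)/ar=float(round(a\/N,1))/' h.py
cat > look.py <<'E'
import sys
from h import *
np.set_printoptions(precision=4,suppress=True)
p,R,o=tool();print(round(o['clock'],2),p,'jaw',np.degrees(np.arctan2(R[1,1],R[0,1])),o['grip_width'],o['ft_force'].round(1) if hasattr(o['ft_force'],'round') else o['ft_force'])
for n in sys.argv[2:]: cam(n,sys.argv[1]+n)
E
python3 look.py a wrist
python3 - <<'E'
from h import *
np.set_printoptions(precision=4,suppress=True)
for q,z in [('flask_cap',.133),('flask_orange',.133),('rack',0)]:
    for r in manip.pinpoint(q,'wrist')[:3]: print(q,r['confidence'],r['pixel'],atz('wrist',r['pixel'],z))
E
```

```text
3.37 [0.5109 0.309  0.2999] jaw 115.94783279875773 0.9995882547630855 [ 0.9 -1.5 -0.1]
flask_cap 0.94 [62.6, 411.5] [0.35   0.3785 0.133 ]
flask_cap 0.72 [192.4, 257.1] [0.504  0.3156 0.133 ]
flask_cap 0.58 [159.6, 313.7] [0.4547 0.3469 0.133 ]
flask_orange 0.97 [161.4, 315.1] [0.4546 0.35   0.133 ]
rack 0.9 [158.0, 283.8] [0.4817 0.3506 0.    ]
```

View pics/awrist.png

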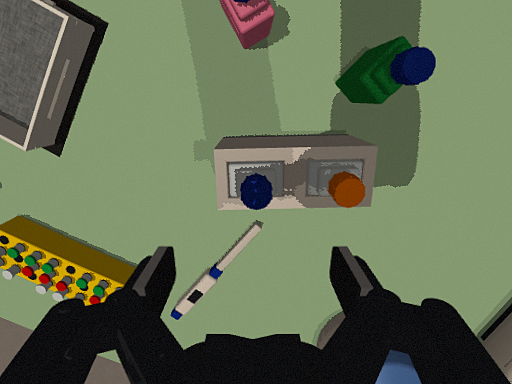

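Run:
```python
from h import *
np.set_printoptions(precision=4,suppress=True)
im=cv2.imread('pics/awrist.png')[:,:,::-1].astype(int)
hsv=cv2.cvtColor(im[:,:,::-1].astype(np.uint8),cv2.COLOR_BGR2HSV)
b=(hsv[:,:,0]>105)&(hsv[:,:,0]<130)&(hsv[:,:,1]>150);b[:165]=0;b[215:]=0;b[:,:230]=0;b[:,290:]=0
o=(hsv[:,:,0]<18)&(hsv[:,:,1]>180);o[:165]=0;o[215:]=0;o[:,:320]=0
C=[]
for m in (b,o):
    ys,xs=np.nonzero(m);print(len(ys),ys.min(),ys.max(),xs.min(),xs.max(),ys.mean(),xs.mean())
    # project cylinder and fit
    cap=np.array([[.014*np.cos(t),.014*np.sin(t),z] for t in np.linspace(0,6.28,24) for z in(.122,.144)])
    x0=atz('wrist',[ys.mean(),xs.mean()],.137)
    def cost(v):
        h=hullmask('wrist',cap+[v[0],v[1],0]);return 1-np.minimum(h,m).sum()/np.maximum(h,m).sum()
    r=minimize(cost,x0[:2],method='Nelder-Mead',options=dict(initial_simplex=x0[:2]+np.array([[0,0],[.006,0],[0,.006]]),xatol=1e-4,fatol=1e-5))
    print(r.x,r.fun);C.append(r.x)
d=C[1]-C[0];print(np.linalg.norm(d),np.degrees(np.arctan2(d[1],d[0])))
```

```text
873 173 208 240 271 191.25085910652922 255.7273768613975
[0.5013 0.3154] 0.08783918619155884
985 171 207 328 364 189.1969543147208 346.34010152284264
[0.4636 0.3886] 0.06726914644241333
0.0823026085309711 117.26063303562188
```

Run:
```python
from h import *
rows((.5013,.3155,.235),np.radians(117.2),0)
```

```text
clock 3.57 pos [0.5063 0.3149 0.2999] grip 1.002 jawdeg 116.2 F [ 0.6  0.7 -0.5] N 3
[[0,0.87,0.04,-0.06,-0.3],[0,0.86,0.03,-0.05,-0.3],[0,0.87,0.04,-0.06,-0.3]]
```

```bash
cat > caps.py <<'E'
from h import *
np.set_printoptions(precision=4,suppress=True)
p,_,o=tool();P=K('wrist')[2]
im=cam('wrist','caps%d'%(1000*o['clock']))
p2,_,o=tool();print(p,p2)
hsv=cv2.cvtColor(im[:,:,::-1].copy(),cv2.COLOR_BGR2HSV)
b=(hsv[:,:,0]>105)&(hsv[:,:,0]<130)&(hsv[:,:,1]>150)
o=(hsv[:,:,0]<18)&(hsv[:,:,1]>180)
C=[]
for m in (b,o):
    n,l,s,c=cv2.connectedComponentsWithStats(m.astype(np.uint8))
    i=min([i for i in range(1,n) if s[i,4]>300],key=lambda i:abs(c[i][1]-192)+abs(c[i][0]-256));m=l==i
    print(s[i],c[i])
    cap=np.array([[.014*np.cos(t),.014*np.sin(t),z] for t in np.linspace(0,6.28,24) for z in(.122,.144)])
    x0=atz('wrist',c[i][::-1],.137)
    def cost(v):
        h=hullmask('wrist',cap+[v[0],v[1],0]);return 1-np.minimum(h,m).sum()/np.maximum(h,m).sum()
    r=minimize(cost,x0[:2],method='Nelder-Mead',options=dict(initial_simplex=x0[:2]+np.array([[0,0],[.006,0],[0,.006]]),xatol=1e-4,fatol=1e-5))
    print(r.x,r.fun);C.append(r.x)
d=C[1]-C[0];print(np.linalg.norm(d),np.degrees(np.arctan2(d[1],d[0])))
E
python3 caps.py
```

```text
[0.5063 0.3149 0.2999] [0.5061 0.3152 0.2999]
[232 175  31  36 873] [247.0538 192.9874]
[0.506  0.3095] 0.08576315641403198
[320 173  36  37 965] [337.4207 191.2363]
[0.4686 0.3824] 0.06541997194290161
0.08185923113861056 117.14599104238701
```

Run:
```python
from h import *
rows((.5061,.3095,.192),np.radians(117.2),0)
```

```text
clock 3.62 pos [0.5061 0.3152 0.2999] grip 1.0 jawdeg 116.3 F [-0.1 -0.3 -0.1] N 5
[[0,0.86,-0.04,-0.02,-0.2],[0,0.87,-0.04,-0.02,-0.2],[0,0.86,-0.04,-0.02,-0.2],[0,0.86,-0.04,-0.02,-0.2],[0,0.87,-0.04,-0.02,-0.2]]
```

{"fn": "arm_command", "kwargs": {"moves": [[[0,0.5,-0.21,-0.1,-0.9],[0,0.9,0,0,0],[0,0.9,0,0,0],[0,0.9,0,0,0],[0,0.7,0,0,0],[0,0.4,0,0,0],[0,0,0,0,0],[0,0,0,0,0]]]}}

```text
clock: 4.28
position: [0.5068, 0.3088, 0.1928]
ee_rot: [-0.166, 0.687, 0.166, 0.687]
ft_force: [0.5, -0.0, 1.1]
grip_width: 1.004
```

```bash
python3 look.py b wrist scene; python3 -c "
from h import *
plan((.5061,.3095,.192),np.radians(117.2))
im=cv2.imread('pics/bscene.png')[180:320,340:480];cv2.imwrite('pics/bs.png',cv2.resize(im,None,fx=4,fy=4))"
```

```text
4.28 [0.5068 0.3088 0.1928] jaw 117.13400665562405 1.0037589629908443 [ 0.5 -0.   1.1]
clock 4.38 pos [0.5075 0.3089 0.1939] grip 0.996 jawdeg 117.1 F [-0.2  0.3  0.4]
shift units tool xyz [ 0.08  0.05 -0.04] turn -0.1
```

View pics/bwrist.png

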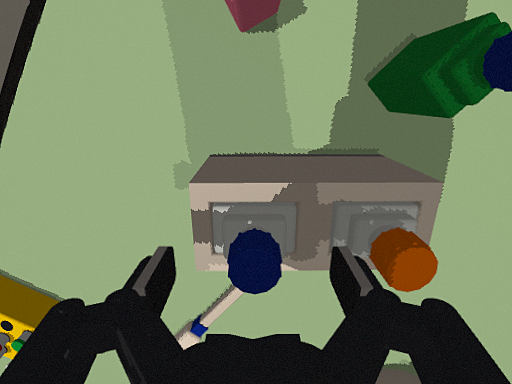

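View pics/bs.png

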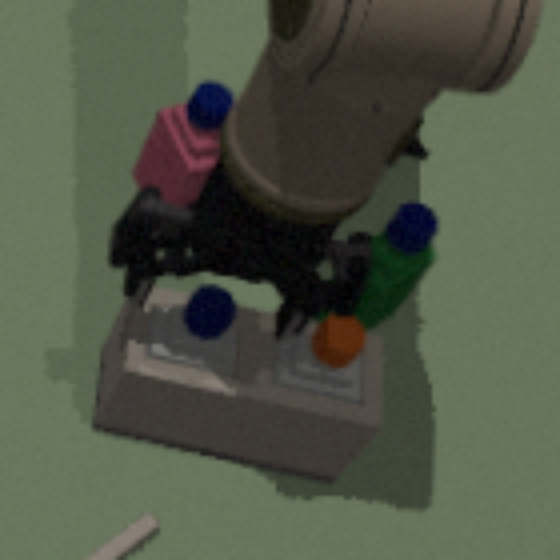

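{"fn": "arm_command", "kwargs": {"moves": [[[0,0.2,0,-0.04,0],[0,0,0,0,0],[1,0,0,0,0],[1,0,0,0,0],[1,0,0,0,0],[1,0,0,0,0],[1,0,0,0,0],[1,0,0,0,0]]], "force": 50}}

```text
clock: 5.05
position: [0.5062, 0.308, 0.1877]
ee_rot: [-0.166, 0.687, 0.166, 0.688]
ft_force: [0.1, 0.5, 1.6]
grip_width: 0.315
```

{"fn": "arm_command", "kwargs": {"moves": [[[1,-0.3,0,0,0],[1,-0.7,0,0,0],[1,-0.7,0,0,0],[1,-0.7,0,0,0],[1,-0.7,0,0,0],[1,-0.7,0,0,0],[1,-0.7,0,0,0]]]}}

```text
clock: 5.63
position: [0.506, 0.3076, 0.3012]
ee_rot: [-0.166, 0.687, 0.166, 0.687]
ft_force: [0.3, 0.4, -1.1]
grip_width: 0.313
```

```bash
python3 look.py c wrist top scene;  python3 -c "
from h import *
a=cv2.imread('pics/ctop.png')[150:250,190:290];b=cv2.imread('pics/cscene.png')[130:330,200:480]
cv2.imwrite('pics/ct.png',cv2.resize(a,None,fx=5,fy=5,interpolation=cv2.INTER_CUBIC));cv2.imwrite('pics/cs.png',cv2.resize(b,None,fx=2.8,fy=2.8))"
```

```text
5.63 [0.506  0.3076 0.3012] jaw 117.08023548496831 0.31331196766844205 [ 0.3  0.4 -1.1]
```

View pics/ct.png

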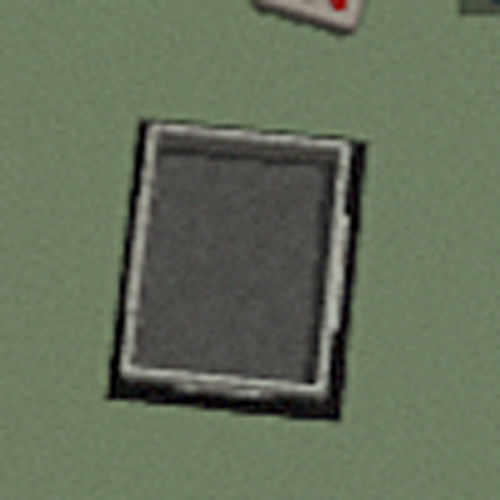

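View pics/cs.png

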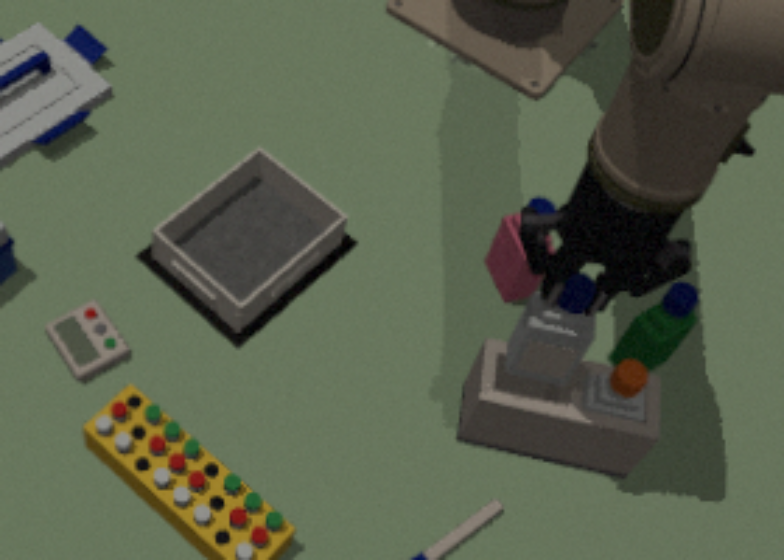

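View pics/cwrist.png

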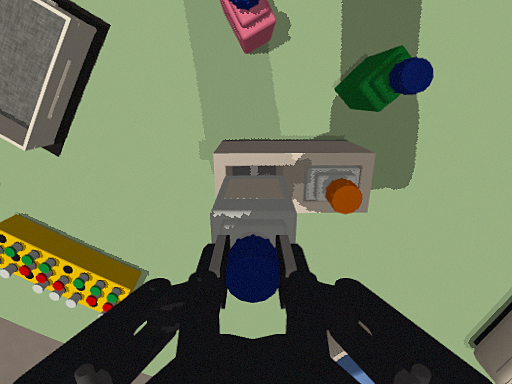

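Run:
```python
from h import *
np.set_printoptions(precision=4,suppress=True)
c=[(150,125),(352,142),(325,393),(122,377)]
W=np.array([atz('top',[150+y/5-.4,190+x/5-.4],.052)[:2] for x,y in c]);print(W,W.mean(0))
for i in range(4):
    d=W[i]-W[i-1];print(np.linalg.norm(d),np.degrees(np.arctan2(d[1],d[0])))
# scene crop origin col200,row130, 2.8x
c=[(260,150),(347,217),(238,307),(153,232)]
W=np.array([atz('scene',[130+y/2.8-.3,200+x/2.8-.3],.052)[:2] for x,y in c]);print(W,W.mean(0))
for i in range(4):
    d=W[i]-W[i-1];print(np.linalg.norm(d),np.degrees(np.arctan2(d[1],d[0])))
```

```text
[[ 0.6063  0.0493]
 [ 0.5983 -0.0823]
 [ 0.4346 -0.0685]
 [ 0.4415  0.061 ]] [ 0.5202 -0.0101]
0.16515428024958767 -4.061972378753425
0.13184660927716316 -93.45845986894925
0.16429280068284918 175.16377318020497
0.12963901872247127 86.93922940985546
[[ 0.4376 -0.0643]
 [ 0.4455  0.0618]
 [ 0.6084  0.0465]
 [ 0.5988 -0.0779]] [ 0.5226 -0.0085]
0.16169267304890675 175.15335039613612
0.126267712796589 86.41204884603513
0.1635881885801602 -5.3498453101047145
0.1248036969877711 -94.4405955784181
```

Run:
```python
from h import *
rows((.636,-.0175,.30),np.radians(85.7),1)
```

```text
clock 5.78 pos [0.5065 0.308  0.3013] grip 0.31 jawdeg 117.1 F [-0.2  0.4 -1.6] N 14
[[1,0.0,-1.0,-0.09,2.2],[1,0.01,-1.0,-0.06,2.2],[1,0.0,-1.0,-0.02,2.2],[1,0.0,-1.0,0.02,2.2],[1,0.0,-1.0,0.06,2.2],[1,0.01,-0.99,0.1,2.2],[1,0.0,-0.99,0.14,2.2],[1,0.0,-0.99,0.17,2.2],[1,0.01,-0.98,0.21,2.2],[1,0.0,-0.97,0.25,2.2],[1,0.0,-0.96,0.29,2.2],[1,0.01,-0.94,0.32,2.2]]
[[1,0.0,-0.94,0.36,2.2],[1,0.0,-0.92,0.39,2.2]]
```

{"fn": "arm_command", "kwargs": {"moves": [[[1,0.0,-0.5,-0.05,1.1],[1,0.0,-1.0,-0.07,2.2],[1,0.0,-1.0,-0.04,2.2],[1,0.0,-1.0,0.0,2.2],[1,0.0,-1.0,0.04,2.2],[1,0.0,-1.0,0.08,2.2],[1,0.0,-0.99,0.12,2.2],[1,0.0,-0.99,0.16,2.2],[1,0.0,-0.98,0.19,2.2],[1,0.0,-0.97,0.23,2.2],[1,0.0,-0.96,0.27,2.2],[1,0.0,-0.95,0.31,2.2]]]}}

```text
clock: 6.78
position: [0.6125, 0.0383, 0.2984]
ee_rot: [-0.01, 0.708, 0.01, 0.706]
ft_force: [0.1, 0.9, -0.6]
grip_width: 0.313
```

{"fn": "arm_command", "kwargs": {"moves": [[[1,0.0,-0.94,0.34,2.2],[1,0.0,-0.93,0.38,2.2],[1,0.0,-0.46,0.2,1.1],[1,0,0,0,0]]]}}

```text
clock: 7.12
position: [0.6357, -0.0221, 0.2986]
ee_rot: [0.025, 0.707, -0.026, 0.706]
ft_force: [-0.6, -1.3, -0.9]
grip_width: 0.311
```

```bash
python3 look.py d wrist scene
python3 - <<'E'
from h import *
rows((.634,-.0175,.208),np.radians(85.7),1)
E
```

```text
7.12 [ 0.6357 -0.0221  0.2986] jaw 85.89516093486321 0.3106734569085943 [-0.6 -1.3 -0.9]
clock 7.22 pos [ 0.6354 -0.0175  0.299 ] grip 0.313 jawdeg 86.3 F [ 0.5 -0.4 -0.8] N 4
[[1,0.91,0.0,-0.01,0.1],[1,0.91,0.0,-0.02,0.1],[1,0.91,0.0,-0.01,0.1],[1,0.91,0.0,-0.01,0.1]]
```

View pics/dwrist.png

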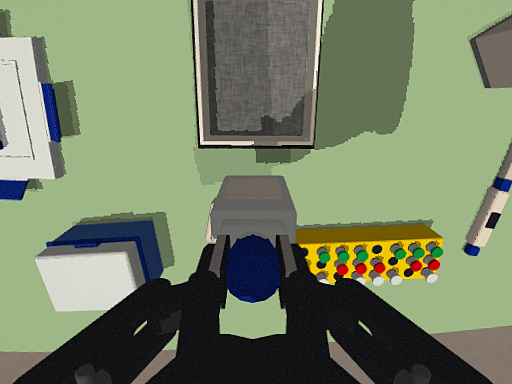

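{"fn": "arm_command", "kwargs": {"moves": [[[1,0.7,0,0,0.3],[1,0.9,0,0,0.3],[1,0.9,0,0,0],[1,0.7,0,0,0],[1,0.44,0,-0.06,0],[1,0,0,0,0]]], "force": 40}}

```text
clock: 7.72
position: [0.6327, -0.0157, 0.2062]
ee_rot: [0.026, 0.708, -0.026, 0.705]
ft_force: [0.0, -0.4, -1.4]
grip_width: 0.306
```

```bash
python3 look.py e wrist scene top; python3 -c "
from h import *
a=cv2.imread('pics/escene.png')[120:300,180:420]
cv2.imwrite('pics/es.png',cv2.resize(a,None,fx=3.2,fy=3.2))"
```

```text
7.72 [ 0.6327 -0.0157  0.2062] jaw 85.82238314336074 0.30617747462912154 [ 0.  -0.4 -1.4]
```

View pics/es.png

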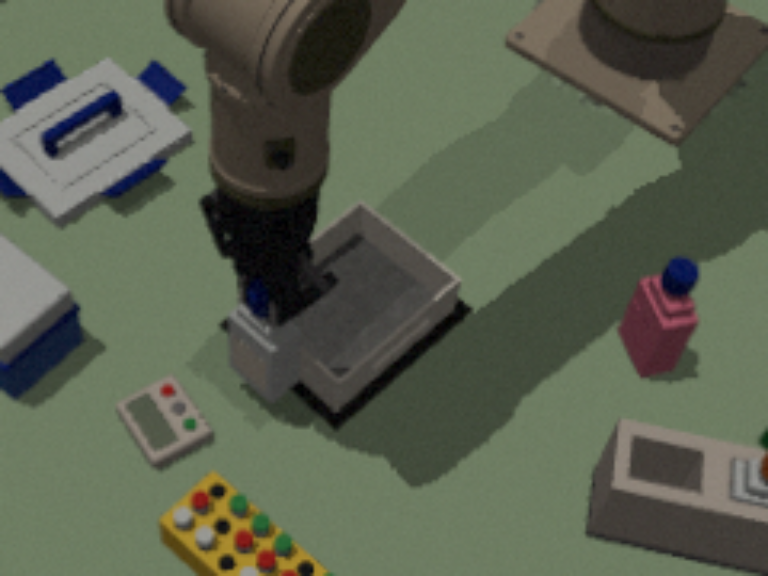

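View pics/ewrist.png

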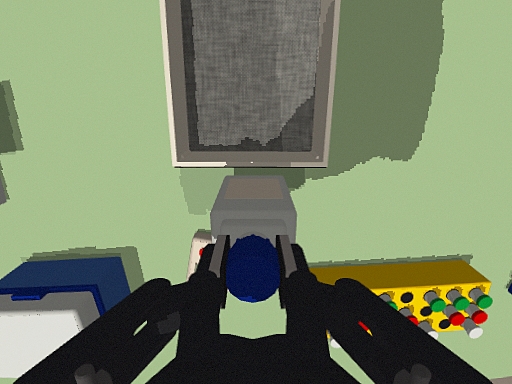

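{"fn": "arm_command", "kwargs": {"moves": [[[1,0,0,-0.48,0],[1,0.03,0,-0.5,0],[1,0.05,0,-0.5,0],[1,0.16,0,-0.46,0],[1,0.2,0,-0.46,0],[1,0.28,0,-0.38,0],[1,0.28,0,-0.38,0],[1,0,0,0,0]]]}}

```text
clock: 8.53
position: [0.5558, -0.0112, 0.1853]
ee_rot: [0.027, 0.705, -0.026, 0.708]
ft_force: [3.2, -0.3, 0.7]
grip_width: 0.308
```

```bash
python3 look.py f wrist scene; python3 -c "
from h import *
a=cv2.imread('pics/fscene.png')[120:300,180:420]
cv2.imwrite('pics/fs.png',cv2.resize(a,None,fx=3.2,fy=3.2))"
```

```text
8.53 [ 0.5558 -0.0112  0.1853] jaw 85.70708392779802 0.3078326922006104 [ 3.2 -0.3  0.7]
```

View pics/fs.png

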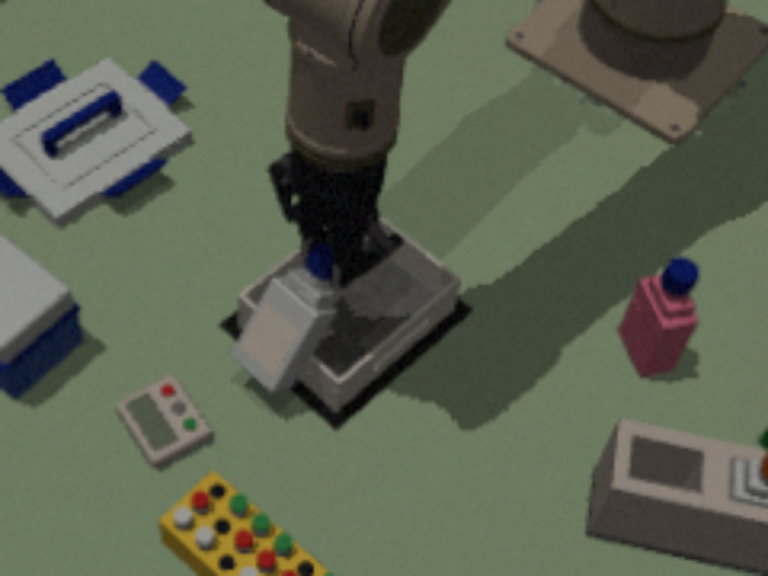

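View pics/fwrist.png

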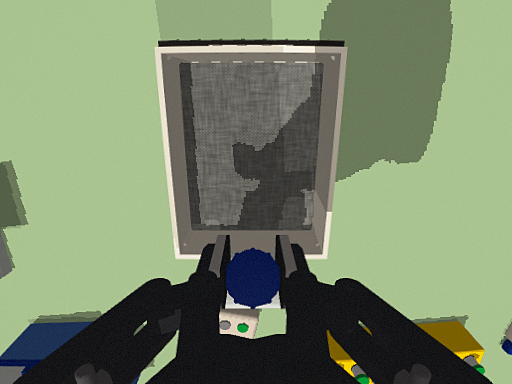

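{"fn": "arm_command", "kwargs": {"moves": [[[1,0.35,0,-0.28,0],[1,0.35,0,-0.28,0],[1,0.39,0,-0.17,0],[1,0.39,0,-0.17,0],[1,0.35,0,-0.06,0],[1,0.34,0,-0.06,0],[1,0,0,0,0]]]}}

```text
clock: 9.22
position: [0.5295, -0.0095, 0.1279]
ee_rot: [0.026, 0.707, -0.027, 0.706]
ft_force: [1.8, -0.1, 3.2]
grip_width: 0.307
```

```bash
python3 look.py g wrist scene; python3 -c "
from h import *
a=cv2.imread('pics/gscene.png')[120:300,180:420]
cv2.imwrite('pics/gs.png',cv2.resize(a,None,fx=3.2,fy=3.2))"
```

```text
9.22 [ 0.5295 -0.0095  0.1279] jaw 85.69635404239006 0.307029010932322 [ 1.8 -0.1  3.2]
```

View pics/gs.png

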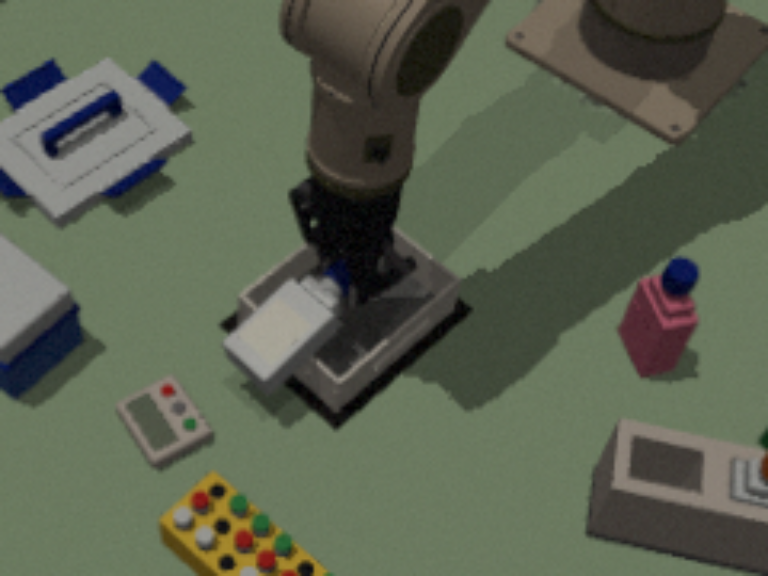

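View pics/gwrist.png

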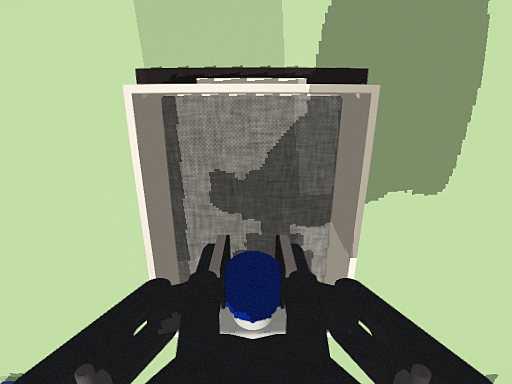

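{"fn": "arm_command", "kwargs": {"moves": [[[1,-0.5,0,0,0],[1,-0.7,0,0,0],[1,-0.4,0,-0.3,0],[1,0,0,-0.8,0],[1,0,0,-0.8,0],[1,0,0,-0.5,0],[1,0,0,-0.2,0],[1,0,0,0,0]]], "force": 60}}

```text
clock: 9.98
position: [0.4645, -0.0046, 0.1696]
ee_rot: [0.027, 0.707, -0.026, 0.706]
ft_force: [0.9, -0.7, -0.8]
grip_width: 0.309
```

```bash
python3 look.py i wrist scene top; python3 -c "
from h import *
a=cv2.imread('pics/iscene.png')[120:300,180:420]
cv2.imwrite('pics/is.png',cv2.resize(a,None,fx=3.2,fy=3.2))
plan((.465,-.005,.0807),np.radians(85.7))"
```

```text
9.98 [ 0.4645 -0.0046  0.1696] jaw 85.70034656533707 0.30927741220487925 [ 0.9 -0.7 -0.8]
clock 10.13 pos [ 0.466  -0.0046  0.1698] grip 0.308 jawdeg 85.7 F [-0.3  0.  -0.7]
shift units tool xyz [ 3.56 -0.02 -0.04] turn -0.0
```

View pics/is.png

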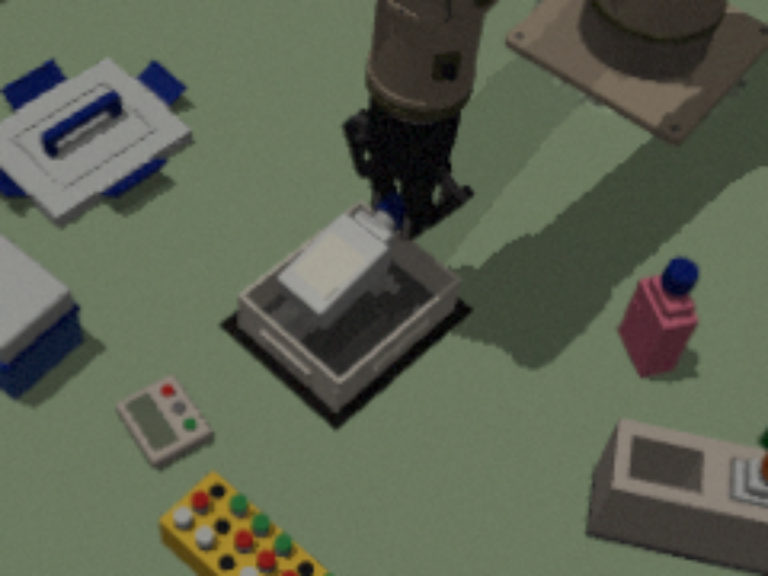

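View pics/iwrist.png

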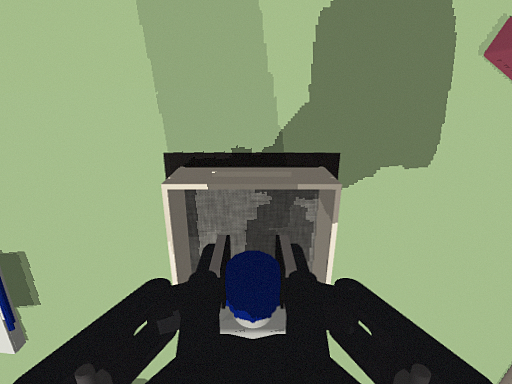

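{"fn": "arm_command", "kwargs": {"moves": [[[1,0.5,0,0,0],[1,0.7,0,0,0],[1,0.7,0,0,0],[1,0.5,0,0,0],[1,0.3,0,0,0],[1,0.2,0,0,0],[1,0,0,0,0]]], "force": 30}}

```text
clock: 10.72
position: [0.4656, -0.0047, 0.0966]
ee_rot: [0.026, 0.707, -0.027, 0.706]
ft_force: [-0.3, 0.3, -0.1]
grip_width: 0.312
```

{"fn": "arm_command", "kwargs": {"moves": [[[1,0.2,0,0,0],[1,0.15,0,0,0],[1,0.1,0,0,0],[1,0.1,0,0,0],[1,0,0,0,0]]]}}

```text
clock: 11.13
position: [0.4656, -0.0044, 0.0833]
ee_rot: [0.027, 0.706, -0.026, 0.707]
ft_force: [-0.2, 0.5, 2.7]
grip_width: 0.31
```

```bash
python3 look.py j wrist scene top; python3 -c "
from h import *
a=cv2.imread('pics/jscene.png')[120:300,180:420]
cv2.imwrite('pics/js.png',cv2.resize(a,None,fx=3.2,fy=3.2))
plan((.465,-.005,.0807),np.radians(85.7))"
```

```text
11.13 [ 0.4656 -0.0044  0.0833] jaw 85.70916633252766 0.30972959819666535 [-0.2  0.5  2.7]
clock 11.28 pos [ 0.4656 -0.0045  0.0837] grip 0.306 jawdeg 85.7 F [-0.1  1.2  2.9]
shift units tool xyz [ 0.12 -0.02 -0.02] turn 0.0
```

View pics/js.png

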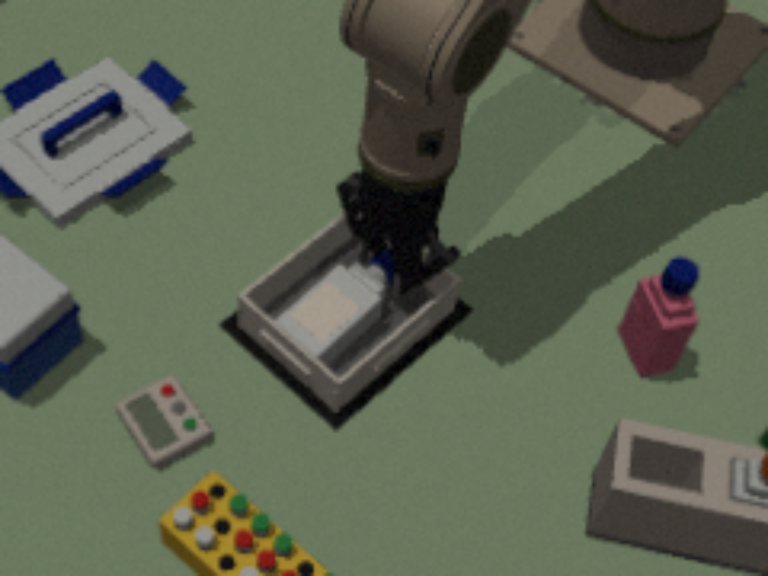

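View pics/jwrist.png

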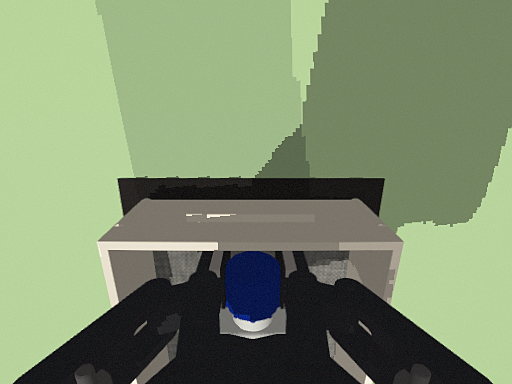

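{"fn": "arm_command", "kwargs": {"moves": [[[1,0.08,0,0,0],[1,0.08,0,0,0],[1,0.04,0,0,0]]], "force": 20}}

```text
clock: 11.53
position: [0.4656, -0.0047, 0.0803]
ee_rot: [0.027, 0.707, -0.026, 0.706]
ft_force: [-21.3, -0.3, 60.3]
grip_width: 0.308
```

{"fn": "arm_command", "kwargs": {"moves": [[[1,-0.1,0,0,0],[1,0,0,0,0]]]}}

```text
clock: 11.7
position: [0.4658, -0.0046, 0.0815]
ee_rot: [0.027, 0.706, -0.026, 0.707]
ft_force: [0.0, -0.2, 1.8]
grip_width: 0.311
```

{"fn": "arm_command", "kwargs": {"moves": [[[0.5,0,0,0,0],[0.5,0,0,0,0],[0.5,0,0,0,0],[0.5,-0.3,0,0,0],[0.5,-0.7,0,0,0],[0.5,-0.9,0,0,0],[0.5,-1,0,0,0],[0.5,-1,0,0,0],[0.3,-1,0,0,0],[0,-1,0,0,0],[0,0,0,0,0]]]}}

```text
clock: 12.62
position: [0.4671, -0.0047, 0.2333]
ee_rot: [0.027, 0.704, -0.026, 0.709]
ft_force: [0.4, -0.2, 0.2]
grip_width: 0.899
```

```bash
python3 look.py k wrist scene top; python3 -c "
from h import *
a=cv2.imread('pics/kscene.png')[120:300,180:420]
cv2.imwrite('pics/ks.png',cv2.resize(a,None,fx=3.2,fy=3.2))
a=cv2.imread('pics/ktop.png')[120:260,200:400]
cv2.imwrite('pics/kt.png',cv2.resize(a,None,fx=4,fy=4))"
```

```text
12.62 [ 0.4671 -0.0047  0.2333] jaw 85.66498370850624 0.8991314782203244 [ 0.4 -0.2  0.2]
```

View pics/ks.png

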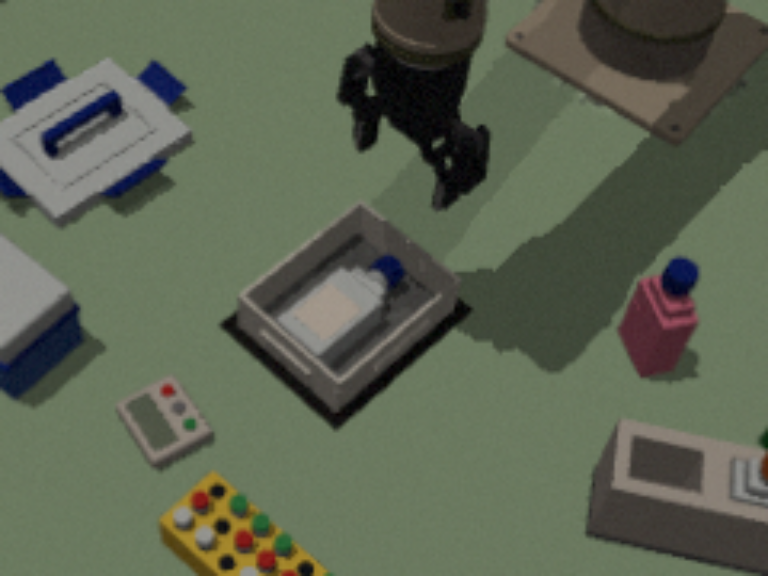

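View pics/kt.png

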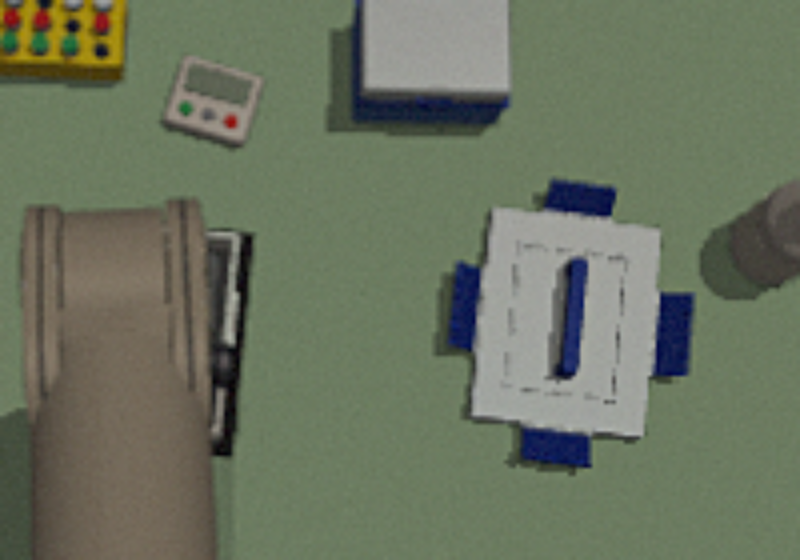

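View pics/kwrist.png

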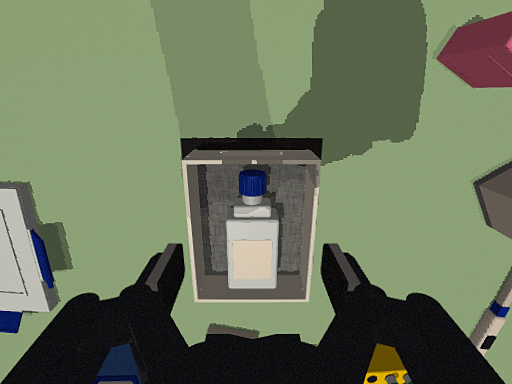

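```bash
cat > look.py <<'E'
import sys
from h import *
np.set_printoptions(precision=4,suppress=True)
p,R,o=tool();print(round(o['clock'],2),p,'jaw',round(np.degrees(np.arctan2(R[1,1],R[0,1])),2),round(o['grip_width'],3),np.round(o['ft_force'],1))
for n in sys.argv[2:]:
    P=K(n)[2]; np.save('pics/'+sys.argv[1]+n+'.npy',P); cam(n,sys.argv[1]+n)
E
python3 look.py l wrist
python3 -c "
from h import *
a=cv2.imread('pics/lwrist.png')[130:320,160:350]
cv2.imwrite('pics/lw.png',cv2.resize(a,None,fx=4,fy=4,interpolation=cv2.INTER_CUBIC)[:600])
cv2.imwrite('pics/lw2.png',cv2.resize(a,None,fx=4,fy=4,interpolation=cv2.INTER_CUBIC)[400:])"
```

```text
12.77 [ 0.4651 -0.0047  0.2283] jaw 85.69 0.998 [ 0.2 -0.7 -0.1]
```

View pics/lw.png

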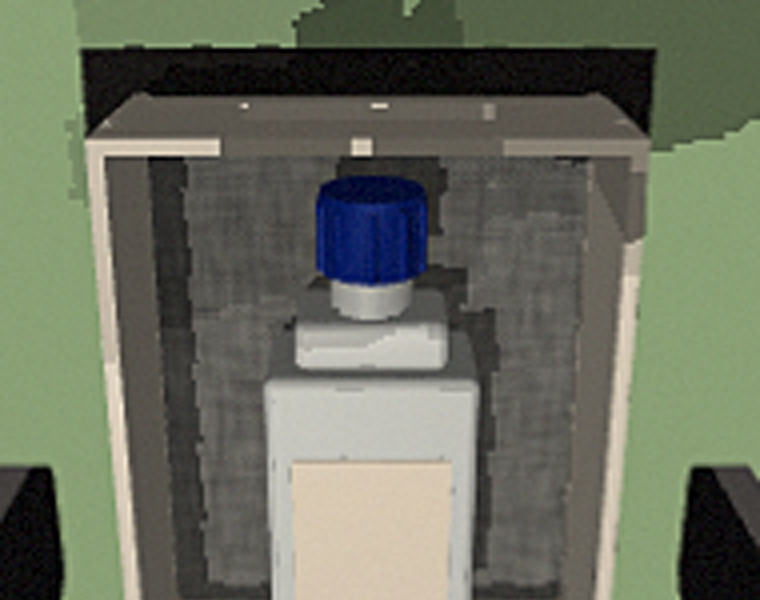

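View pics/lw2.png

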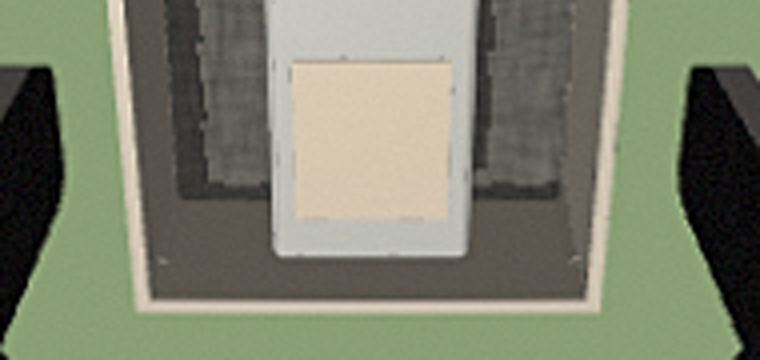

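Run:
```python
from h import *
np.set_printoptions(precision=4,suppress=True)
P=np.load('pics/lwrist.npy')
def az(px,z):
    o,r=ray('wrist',px,P);return o+r*(z-o[2])/r[2]
c=[(86,141),(650,142),(600,712),(137,712)]
W=np.array([az([130+y/4-.4,160+x/4-.4],.052)[:2] for x,y in c]);print(W,W.mean(0))
for i in range(4):
    d=W[i]-W[i-1];print(np.linalg.norm(d),np.degrees(np.arctan2(d[1],d[0])))
```

```text
[[ 0.4346 -0.0686]
 [ 0.4447  0.061 ]
 [ 0.6077  0.0488]
 [ 0.5979 -0.081 ]] [ 0.5212 -0.0099]
0.1637031424592436 175.6563522971222
0.1299702143788406 85.57067780304287
0.1635267999239771 -4.292496711029358
0.13011605937153084 -94.35154612416973
```

Run:
```python
from h import *
rows((.537,-.358,.29),np.radians(85),0)
```

```text
clock 12.82 pos [ 0.4648 -0.0047  0.2277] grip 0.998 jawdeg 85.7 F [-0.3 -0.4 -0.8] N 14
[[0,-0.18,-0.99,0.28,0.0],[0,-0.18,-0.99,0.28,0.0],[0,-0.17,-0.99,0.28,0.0],[0,-0.18,-0.99,0.29,0.0],[0,-0.18,-1.0,0.28,0.0],[0,-0.18,-0.99,0.28,0.0],[0,-0.18,-0.99,0.28,0.0],[0,-0.17,-0.99,0.28,0.0],[0,-0.18,-0.99,0.28,0.0],[0,-0.18,-0.99,0.28,0.0],[0,-0.18,-0.99,0.29,0.0],[0,-0.18,-0.99,0.28,0.0]]
[[0,-0.17,-0.99,0.28,0.0],[0,-0.18,-1.0,0.28,0.0]]
```

{"fn": "arm_command", "kwargs": {"moves": [[[0,-0.3,-0.99,0.28,0],[0,-0.3,-0.99,0.28,0],[0,-0.3,-0.99,0.28,0],[0,-0.3,-0.99,0.28,0],[0,-0.3,-0.99,0.28,0],[0,-0.3,-0.99,0.28,0],[0,-0.3,-0.99,0.28,0],[0,-0.2,-0.99,0.28,0],[0,-0.2,-0.99,0.28,0],[0,0,-0.99,0.28,0],[0,0,-0.99,0.28,0],[0,0,-0.99,0.28,0]]]}}

```text
clock: 13.82
position: [0.5266, -0.3081, 0.2894]
ee_rot: [0.027, 0.707, -0.026, 0.706]
ft_force: [-0.1, -0.6, -0.2]
grip_width: 1.007
```

{"fn": "arm_command", "kwargs": {"moves": [[[0,0,-0.99,0.28,0],[0,0,-0.99,0.28,0.7],[0,0,0,0,0],[0,0,0,0,0],[0,0,0,0,0]]]}}

```text
clock: 14.23
position: [0.5368, -0.357, 0.2895]
ee_rot: [0.031, 0.707, -0.031, 0.706]
ft_force: [0.3, 0.0, -0.2]
grip_width: 1.003
```

```bash
python3 look.py m wrist;python3 look.py m top
python3 -c "
from h import *
a=cv2.imread('pics/mwrist.png')[100:300,130:390]
cv2.imwrite('pics/mw.png',cv2.resize(a,None,fx=3,fy=3,interpolation=cv2.INTER_CUBIC))"
```

```text
14.23 [ 0.5368 -0.357   0.2895] jaw 84.99 1.003 [ 0.3  0.  -0.2]
14.28 [ 0.5371 -0.3565  0.29  ] jaw 85.04 1.001 [ 0.4  0.8 -0.6]
```

View pics/mw.png

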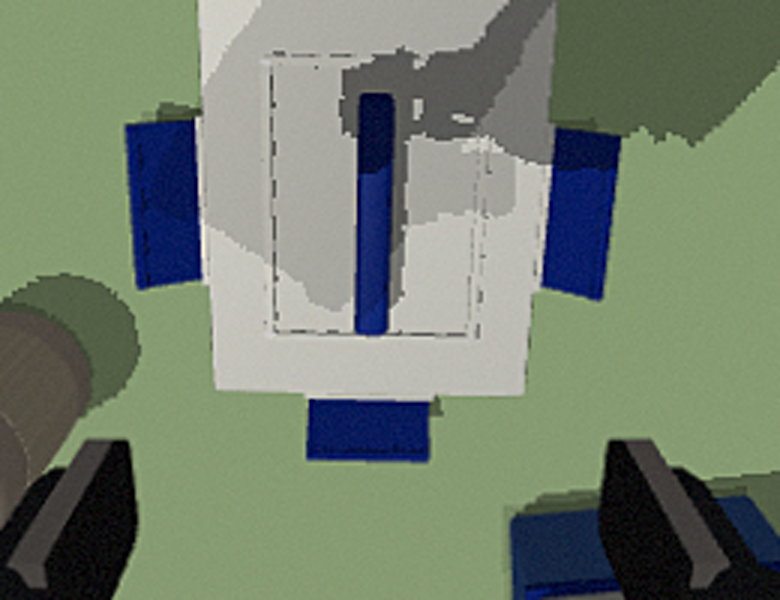

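```bash
python3 -c "
from h import *
a=cv2.imread('pics/mwrist.png')[60:250,170:340]
cv2.imwrite('pics/mw2.png',cv2.resize(a,None,fx=4,fy=4,interpolation=cv2.INTER_CUBIC)[:600])"
```

```text
(no output)
```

View pics/mw2.png

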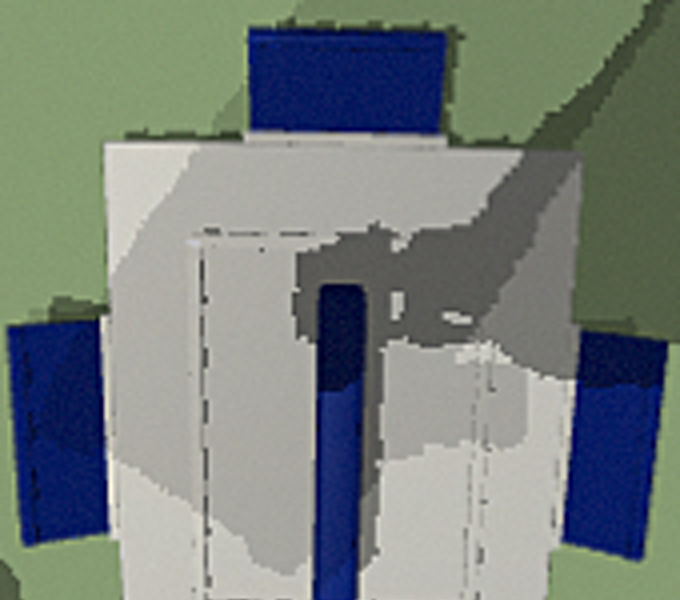

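Run:
```python
from h import *
np.set_printoptions(precision=4,suppress=True)
P=np.load('pics/mwrist.npy')
def az(px,z):
    o,r=ray('wrist',px,P);return o+r*(z-o[2])/r[2]
px=[[60+142/4-.4,170+105/4-.4],[60+151/4-.4,170+581/4-.4],[100+395/3-.4,130+524/3-.4],[100+390/3-.4,130+217/3-.4]]
W=np.array([az(p,.018)[:2] for p in px]);print(W,W.mean(0))
for i in range(4):
    d=W[i]-W[i-1];print(np.linalg.norm(d),np.degrees(np.arctan2(d[1],d[0])))
h=[az([100+y/3-.4,130+x/3-.4],.048)[:2] for x,y in [(377,97),(373,333)]]
h=np.array(h);print(h,h.mean(0),np.linalg.norm(h[1]-h[0]))
plan((*W.mean(0),.10),np.radians(85))
for q in ['lid_grip']:
    r=manip.pinpoint(q,'wrist')[0];print(r['pixel'],az(r['pixel'],.042))
```

```text
[[ 0.443  -0.4159]
 [ 0.4578 -0.2757]
 [ 0.6331 -0.2932]
 [ 0.618  -0.4342]] [ 0.538  -0.3547]
0.17597767168071948 174.05833840560777
0.14107146361915288 83.98249458946536
0.17616483453349255 -5.714330324481906
0.1417707931415673 -96.09221173522178
[[ 0.4889 -0.3496]
 [ 0.5835 -0.3592]] [ 0.5362 -0.3544] 0.09513827312587228
clock 14.33 pos [ 0.5372 -0.3563  0.2903] grip 0.999 jawdeg 85.1 F [0.3 0.4 0.2]
shift units tool xyz [7.61 0.06 0.03] turn 0.1
[175.3, 255.1] [ 0.5406 -0.3541  0.042 ]
```

{"fn": "arm_command", "kwargs": {"moves": [[[0,0.6,0.07,0.0,0.9],[0,1,0,0,0],[0,1,0,0,0],[0,1,0,0,0],[0,1,0,0,0],[0,1,0,0,0],[0,0.8,0,0,0],[0,0.6,0,0,0],[0,0.4,0,0,0],[0,0.24,0,0,0],[0,0,0,0,0]]]}}

```text
clock: 15.3
position: [0.537, -0.3551, 0.0991]
ee_rot: [0.036, 0.707, -0.036, 0.706]
ft_force: [0.1, -0.3, 0.5]
grip_width: 0.999
```

```bash
python3 look.py n wrist;python3 -c "
from h import *
plan((.5372,-.3545,.099),np.radians(84.15))"
```

```text
15.3 [ 0.537  -0.3551  0.0991] jaw 84.13 0.999 [ 0.1 -0.3  0.5]
clock 15.35 pos [ 0.5373 -0.3555  0.1001] grip 1.003 jawdeg 84.1 F [-0.2  0.4  1.1]
shift units tool xyz [ 0.04  0.04 -0.01] turn -0.0
```

View pics/nwrist.png

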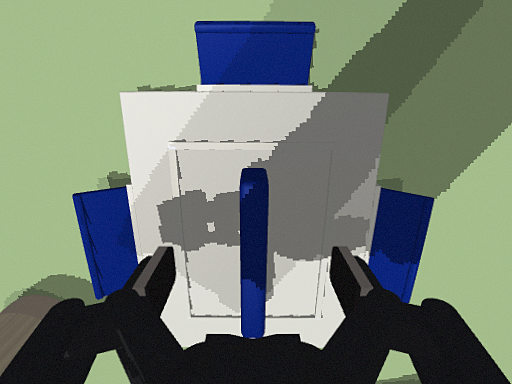

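Handle (cols 240–268) sits centred between the open pads. Close on it and lift slightly.

{"fn": "arm_command", "kwargs": {"moves": [[[1,0.02,0.03,0,0],[1,0,0,0,0],[1,0,0,0,0],[1,0,0,0,0],[1,0,0,0,0],[1,0,0,0,0],[1,0,0,0,0],[1,0,0,0,0]]], "force": 100}}

```text
clock: 16.02
position: [0.5373, -0.3551, 0.0999]
ee_rot: [0.037, 0.706, -0.036, 0.706]
ft_force: [-2.7, 1.6, 6.2]
grip_width: 0.136
```

{"fn": "arm_command", "kwargs": {"moves": [[[1,-0.3,0,0,0],[1,-0.6,0,0,0],[1,-0.9,0,0,0],[1,-1,0,0,0],[1,-1,0,0,0],[1,-0.6,0,0,0],[1,-0.2,0,0,0],[1,0,0,0,0],[1,0,0,0,0]]]}}

```text
clock: 16.77
position: [0.5369, -0.3546, 0.2133]
ee_rot: [0.037, 0.707, -0.036, 0.706]
ft_force: [0.3, 1.0, -4.2]
grip_width: 0.136
```

```bash
python3 look.py o wrist;python3 -c "
from h import *
rows((.5212,-.0099,.215),np.radians(85.65),1,maxu=.9)"
```

```text
16.77 [ 0.5369 -0.3546  0.2133] jaw 84.1 0.136 [ 0.3  1.  -4.2]
clock 16.82 pos [ 0.5367 -0.3545  0.2128] grip 0.141 jawdeg 84.1 F [-0.4 -0.  -3.4] N 16
[[1,0.0,0.85,-0.13,-0.1],[1,-0.01,0.86,-0.12,-0.1],[1,0.0,0.85,-0.13,-0.1],[1,-0.01,0.85,-0.12,-0.1],[1,0.0,0.86,-0.12,-0.1],[1,-0.01,0.85,-0.12,-0.1],[1,0.0,0.86,-0.12,-0.1],[1,-0.01,0.85,-0.12,-0.1],[1,0.0,0.85,-0.11,-0.1],[1,0.0,0.86,-0.11,-0.1],[1,-0.01,0.85,-0.12,-0.1],[1,0.0,0.86,-0.11,-0.1]]
[[1,-0.01,0.85,-0.11,-0.1],[1,0.0,0.86,-0.1,-0.1],[1,-0.01,0.86,-0.11,-0.1],[1,0.0,0.85,-0.11,-0.1]]
```

View pics/owrist.png

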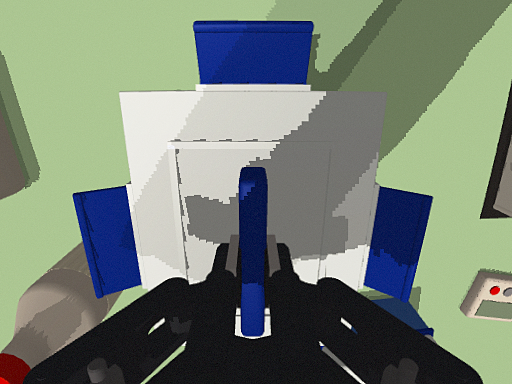

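{"fn": "arm_command", "kwargs": {"moves": [[[1,-0.1,0.4,-0.06,0],[1,-0.1,0.7,-0.1,0],[1,0,0.9,-0.13,-0.1],[1,0,0.9,-0.13,-0.1],[1,0,0.9,-0.13,-0.1],[1,0,0.9,-0.13,-0.1],[1,0,0.9,-0.13,-0.1],[1,0,0.9,-0.13,-0.1],[1,0,0.9,-0.13,-0.1],[1,0,0.9,-0.12,-0.2],[1,0,0.9,-0.12,-0.2],[1,0,0.9,-0.12,-0.2]]]}}

```text
clock: 17.82
position: [0.5249, -0.0984, 0.2186]
ee_rot: [0.028, 0.707, -0.028, 0.706]
ft_force: [-0.3, -0.4, -3.8]
grip_width: 0.141
```

{"fn": "arm_command", "kwargs": {"moves": [[[1,0,0.9,-0.12,-0.2],[1,0,0.9,-0.12,-0.1],[1,0,0.8,-0.1,0],[1,0,0.5,-0.06,0],[1,0,0.3,-0.03,0],[1,0,0,0,0],[1,0,0,0,0],[1,0,0,0,0]]]}}

```text
clock: 18.48
position: [0.5214, -0.0158, 0.2192]
ee_rot: [0.027, 0.707, -0.027, 0.706]
ft_force: [-0.0, 0.1, -3.6]
grip_width: 0.135
```

```bash
python3 look.py p wrist scene top;python3 -c "
from h import *
plan((.5212,-.0099,.145),np.radians(85.65))
a=cv2.imread('pics/pscene.png')[120:300,180:420]
cv2.imwrite('pics/ps.png',cv2.resize(a,None,fx=3.2,fy=3.2))"
```

```text
18.48 [ 0.5214 -0.0158  0.2192] jaw 85.61 0.135 [-0.   0.1 -3.6]
clock 18.63 pos [ 0.5216 -0.0157  0.2193] grip 0.139 jawdeg 85.6 F [ 0.   0.1 -3. ]
shift units tool xyz [ 2.97  0.23 -0.03] turn -0.1
```

View pics/pwrist.png

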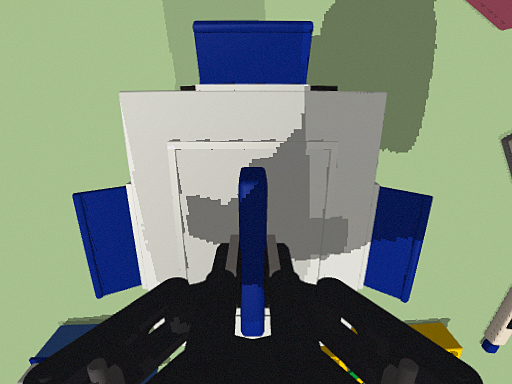

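View pics/ps.png

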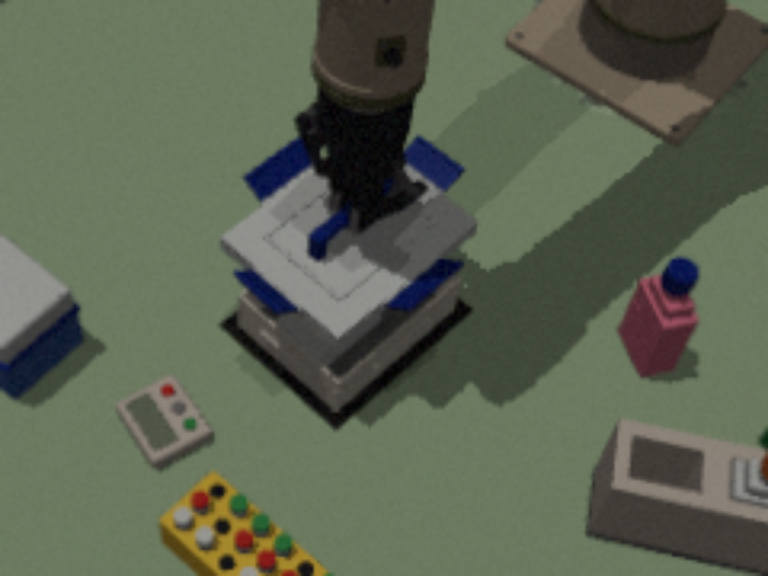

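Run:
```python
from h import *
np.set_printoptions(precision=4,suppress=True)
P=np.load('pics/pwrist.npy');p,R,o=tool()
im=cv2.imread('pics/pwrist.png');a=im[70:120,100:160];b=im[70:120,360:420]
cv2.imwrite('pics/pc.png',cv2.resize(np.hstack([a,b]),None,fx=6,fy=6,interpolation=cv2.INTER_CUBIC))
def az(px,z):
    o,r=ray('wrist',px,P);return o+r*(z-o[2])/r[2]
z=p[2]-.0815
A=az([91.5,119.5],z);B=az([91.5,386.5],z);m=(A+B)/2;d=B-A
print(np.linalg.norm(d),np.degrees(np.arctan2(d[1],d[0])))
u=np.array([d[1],-d[0]])/np.linalg.norm(d[:2]);c=m[:2]+u*.0885;print('lid centre',c,'tool',p, 'rel tool',R.T@np.array([*(c-p[:2]),0]))
```

```text
0.14102907357352545 85.62004188991467
lid centre [ 0.5223 -0.016 ] tool [ 0.5216 -0.0157  0.2193] rel tool [ 0.     -0.0003  0.0008]
```

View pics/pc.png

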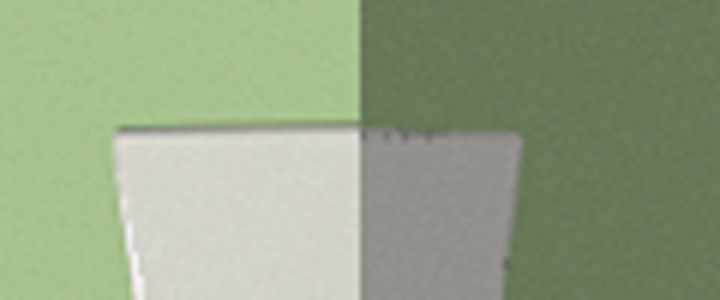

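{"fn": "arm_command", "kwargs": {"moves": [[[1,0.3,0.23,-0.05,0],[1,0.7,0,0,0],[1,0.8,0,0,0],[1,0.5,0,0,0],[1,0.2,0,0,0],[1,0,0,0,0],[1,0,0,0,0]]]}}

```text
clock: 19.22
position: [0.5209, -0.0088, 0.1571]
ee_rot: [0.027, 0.707, -0.027, 0.707]
ft_force: [-0.1, -0.4, -1.8]
grip_width: 0.136
```

```bash
python3 look.py q wrist scene;python3 -c "
from h import *
plan((.5206,-.0099,.1375),np.radians(85.65))
a=cv2.imread('pics/qscene.png')[120:300,180:420]
cv2.imwrite('pics/qs.png',cv2.resize(a,None,fx=3.2,fy=3.2))"
```

```text
19.22 [ 0.5209 -0.0088  0.1571] jaw 85.68 0.136 [-0.1 -0.4 -1.8]
clock 19.32 pos [ 0.5213 -0.0088  0.1578] grip 0.137 jawdeg 85.7 F [-0.4  0.4 -3.3]
shift units tool xyz [ 0.81 -0.05 -0.03] turn 0.0
```

View pics/qs.png

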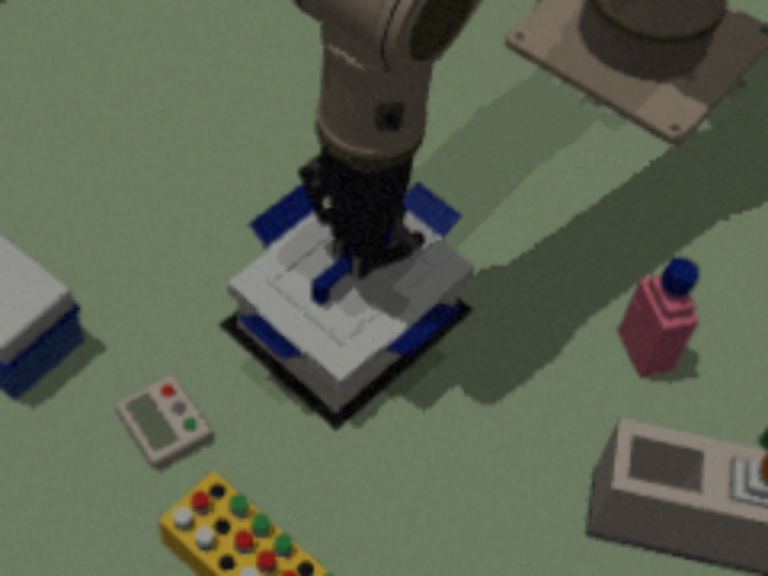

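{"fn": "arm_command", "kwargs": {"moves": [[[1,0.1,-0.04,-0.03,0],[1,0.1,0,0,0],[1,0.1,0,0,0],[1,0.1,0,0,0],[1,0.1,0,0,0],[1,0,0,0,0]]]}}

```text
clock: 19.82
position: [0.5196, -0.0098, 0.1438]
ee_rot: [0.027, 0.707, -0.027, 0.706]
ft_force: [0.1, 1.0, -3.8]
grip_width: 0.141
```

{"fn": "arm_command", "kwargs": {"moves": [[[1,0.1,0,0,0],[1,0.1,0,0,0],[1,0.06,0,0,0],[1,0,0,0,0]]]}}

```text
clock: 20.15
position: [0.52, -0.0098, 0.1379]
ee_rot: [0.027, 0.707, -0.027, 0.707]
ft_force: [-0.0, 0.4, -3.5]
grip_width: 0.135
```

{"fn": "arm_command", "kwargs": {"moves": [[[1,0.05,0,0,0],[1,0.04,0,0,0],[1,0,0,0,0]]]}}

```text
clock: 20.4
position: [0.52, -0.0099, 0.1377]
ee_rot: [0.027, 0.707, -0.026, 0.707]
ft_force: [-13.9, -0.3, 27.8]
grip_width: 0.137
```

{"fn": "arm_command", "kwargs": {"moves": [[[1,-0.06,0,0,0],[0.4,0,0,0,0],[0.4,0,0,0,0],[0.4,0,0,0,0],[0.4,0,0,0,0],[0.4,-0.4,0,0,0],[0.4,-0.9,0,0,0],[0.4,-1,0,0,0],[0.4,-1,0,0,0],[1,-1,0,0,0],[1,-0.5,0,0,0],[1,0,0,0,0]]]}}

```text
clock: 21.4
position: [0.5213, -0.01, 0.261]
ee_rot: [0.027, 0.705, -0.026, 0.709]
ft_force: [0.2, -1.1, 0.2]
grip_width: 0.18
```

```bash
python3 look.py r wrist scene;python3 -c "
from h import *
a=cv2.imread('pics/rscene.png')[120:300,180:420]
cv2.imwrite('pics/rs.png',cv2.resize(a,None,fx=3.2,fy=3.2))"
```

```text
21.4 [ 0.5213 -0.01    0.261 ] jaw 85.67 0.18 [ 0.2 -1.1  0.2]
```

View pics/rs.png

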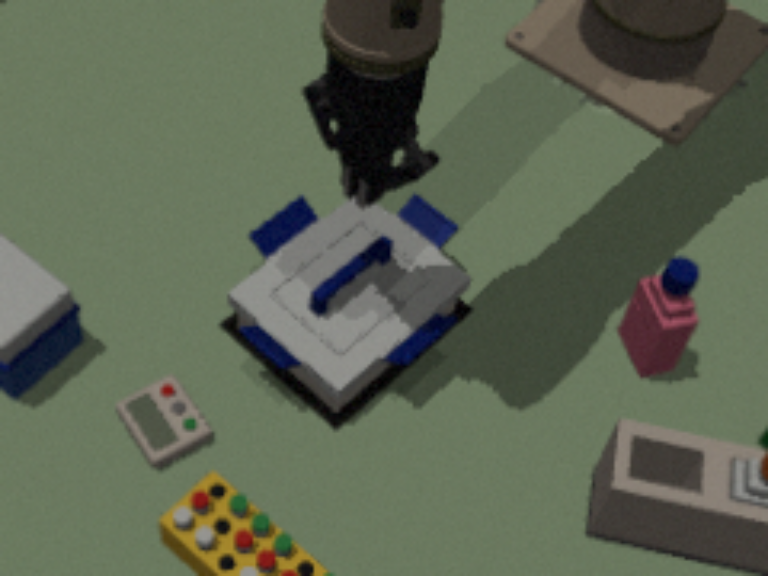

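View pics/rwrist.png

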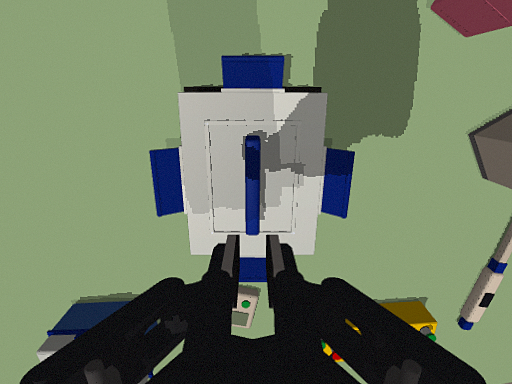

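```bash
cat > bx.py <<'E'
from h import *
C=np.array([.5205,-.0098]);Y=np.radians(-4.35)
u=np.array([np.cos(Y),np.sin(Y)]);v=np.array([-u[1],u[0]])
def B(x,y,z): return (*(C+u*x/1000+v*y/1000),z/1000)
E
python3 - <<'E'
from bx import *
rows(B(-112,0,170),np.radians(85.65),1)
plan(B(-112,0,170))
print(np.round(manip.get_obs()['joint_pos'],2))
# lid check in wrist img r: width at near edge
P=np.load('pics/rwrist.npy')
def az(px,z):
    o,r=ray('wrist',px,P);return o+r*(z-o[2])/r[2]
A=az([93,178.5],.056);D=az([93,327],.056);print(np.linalg.norm(A-D),(A+D)/2,np.array(B(-88.5,0,56)))
E
python3 -c "
import cv2
im=cv2.imread('pics/rwrist.png')[70:130,160:350]
cv2.imwrite('pics/rw.png',cv2.resize(im,None,fx=4,fy=4,interpolation=cv2.INTER_CUBIC))"
```

```text
clock 21.5 pos [ 0.52   -0.0098  0.2576] grip 0.009 jawdeg 85.7 F [0.3 0.6 0.1] N 5
[[1,0.7,0.0,-0.89,0.0],[1,0.7,0.0,-0.9,0.0],[1,0.7,0.0,-0.89,0.0],[1,0.7,0.0,-0.89,0.0],[1,0.7,0.0,-0.89,0.0]]
clock 21.5 pos [ 0.52   -0.0098  0.2576] grip 0.009 jawdeg 85.7 F [0.3 0.6 0.1]
shift units tool xyz [ 3.5   0.   -4.46] turn 0
[-0.46  0.13  0.43  1.82 -0.06  1.2   1.48]
0.14114097236166842 [ 0.43372091 -0.00293799  0.056     ] [ 0.43225494 -0.00308737  0.056     ]
```

View pics/rw.png

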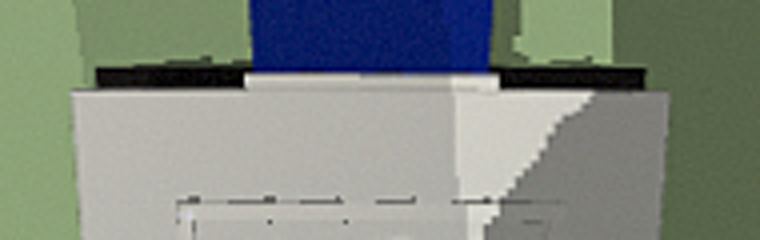

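{"fn": "arm_command", "kwargs": {"moves": [[[1,0.5,0,-0.89,0],[1,0.6,0,-0.89,0],[1,0.7,0,-0.89,0],[1,0.7,0,-0.89,0],[1,0.6,0,-0.9,0],[1,0.4,0,0,0],[1,0,0,0,0]]], "force": 60}}

```text
clock: 22.08
position: [0.4063, -0.0015, 0.1672]
ee_rot: [0.026, 0.708, -0.027, 0.705]
ft_force: [0.0, 0.3, 0.7]
grip_width: -0.002
```

```bash
python3 look.py s wrist scene;python3 -c "
from bx import *
plan(B(-112,0,101),np.radians(85.65))
print(np.round(manip.get_obs()['joint_pos'],2))
a=cv2.imread('pics/sscene.png')[120:300,180:420]
cv2.imwrite('pics/ss.png',cv2.resize(a,None,fx=3.2,fy=3.2))"
```

```text
22.08 [ 0.4063 -0.0015  0.1672] jaw 85.72 -0.002 [0.  0.3 0.7]
clock 22.18 pos [ 0.4087 -0.0015  0.1694] grip 0.001 jawdeg 85.7 F [0.3 0.3 1.6]
shift units tool xyz [2.74 0.01 0.01] turn 0.0
[-0.5  -0.03  0.39  2.17  0.01  1.    1.38]
```

View pics/swrist.png

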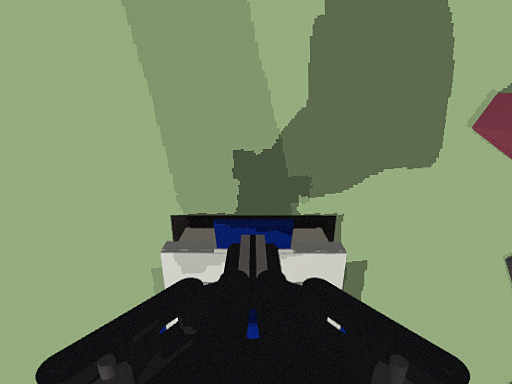

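View pics/ss.png

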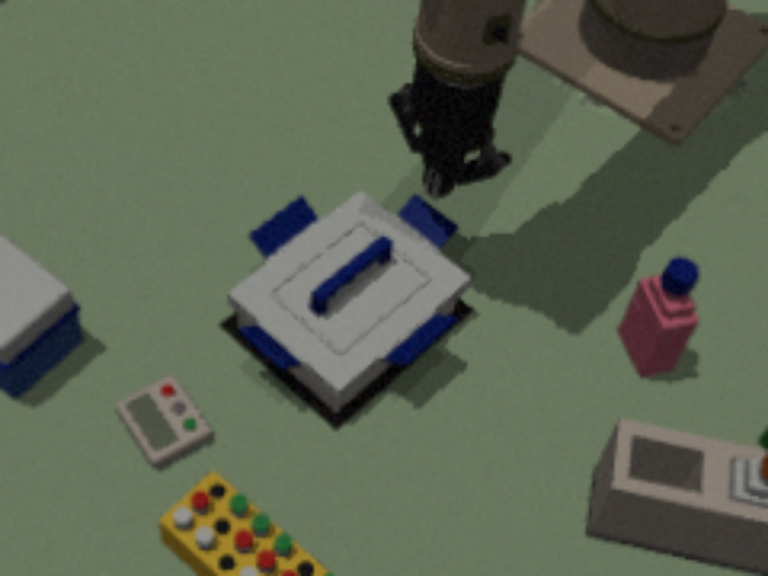

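{"fn": "arm_command", "kwargs": {"moves": [[[1,0.6,0,0,0],[1,0.4,0,0,0],[1,0.3,0,0,0],[1,0.3,0,0,0],[1,0.3,0,0,0],[1,0.3,0,0,0],[1,0.3,0,0,0],[1,0.2,0,0,0],[1,0,0,0,0]]]}}

```text
clock: 22.93
position: [0.4081, -0.0015, 0.101]
ee_rot: [0.026, 0.707, -0.027, 0.706]
ft_force: [-0.6, 0.1, -1.0]
grip_width: 0.002
```

```bash
python3 look.py t scene wrist;python3 -c "
from bx import *
plan(B(-103,0,101),np.radians(85.65))
print(np.round(manip.get_obs()['joint_pos'],2))
a=cv2.imread('pics/tscene.png')[120:300,180:420]
cv2.imwrite('pics/ts.png',cv2.resize(a,None,fx=3.2,fy=3.2))"
```

```text
22.93 [ 0.4081 -0.0015  0.101 ] jaw 85.69 0.002 [-0.6  0.1 -1. ]
clock 23.03 pos [ 0.4086 -0.0015  0.1019] grip -0.002 jawdeg 85.7 F [ 0.2 -0.4 -0.5]
shift units tool xyz [0.04 0.01 0.37] turn 0.0
[-0.49  0.1   0.4   2.23 -0.05  0.82  1.44]
```

View pics/ts.png

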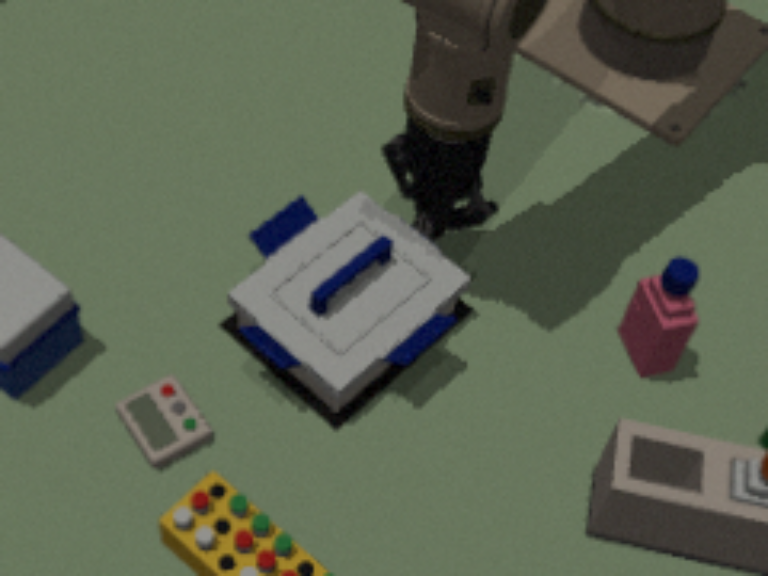

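View pics/twrist.png

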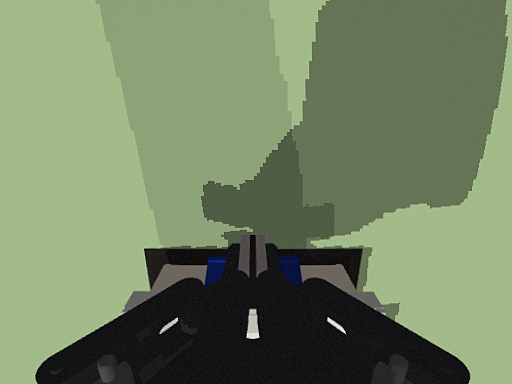

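{"fn": "arm_command", "kwargs": {"moves": [[[1,0.02,0,0.12,0],[1,0,0,0.12,0],[1,0,0,0.1,0],[1,0,0,0,0]]]}}

```text
clock: 23.37
position: [0.4177, -0.0021, 0.1017]
ee_rot: [0.027, 0.707, -0.027, 0.707]
ft_force: [-0.9, 0.2, -1.2]
grip_width: 0.001
```

{"fn": "arm_command", "kwargs": {"moves": [[[1,0,0,0.08,0],[1,0,0,0.06,0],[1,0,0,0,0]]]}}

```text
clock: 23.62
position: [0.4199, -0.0023, 0.1014]
ee_rot: [0.027, 0.708, -0.027, 0.706]
ft_force: [-6.9, 0.6, 3.6]
grip_width: 0.003
```

{"fn": "arm_command", "kwargs": {"moves": [[[1,0,0,0.06,0],[1,0,0,0,0],[1,0,0,0,0]]]}}

```text
clock: 23.87
position: [0.4201, -0.0023, 0.1011]
ee_rot: [0.027, 0.709, -0.027, 0.705]
ft_force: [-13.0, 0.4, 8.2]
grip_width: -0.002
```

```bash
python3 look.py u scene wrist;python3 -c "
from bx import *
p,R,o=tool();print((p[:2]-C)@u,(p[:2]-C)@v)"
```

```text
23.87 [ 0.4201 -0.0023  0.1011] jaw 85.69 -0.002 [-13.    0.4   8.2]
-0.10064086249228382 -0.00013264556947385588
```

{"fn": "arm_command", "kwargs": {"moves": [[[1,0,0,-0.4,0],[1,-0.4,0,-0.2,0],[1,-1,0,0,0],[1,-1,0,0,0],[1,-0.8,0,0.4,0],[1,0,0,1,0],[1,0,0,1,0],[1,0,0,1,0],[1,0,0,1,0],[1,0,0,1,0],[1,0,0,1,0],[1,0,0,1,0]]]}}

```text
clock: 24.97
position: [0.5932, -0.0152, 0.1818]
ee_rot: [0.027, 0.706, -0.027, 0.707]
ft_force: [-0.2, 0.8, 0.3]
grip_width: -0.001
```

{"fn": "arm_command", "kwargs": {"moves": [[[1,0,0,1,0],[1,0,0,0.6,0],[1,0,0,0,0],[1,0,0,0,0]]]}}

```text
clock: 25.3
position: [0.632, -0.0184, 0.1815]
ee_rot: [0.026, 0.706, -0.027, 0.707]
ft_force: [-0.3, -0.0, 0.1]
grip_width: -0.001
```

```bash
python3 look.py v scene wrist;python3 -c "
from bx import *
plan(B(113,0,101),np.radians(85.65))
a=cv2.imread('pics/vscene.png')[120:300,180:420]
cv2.imwrite('pics/vs.png',cv2.resize(a,None,fx=3.2,fy=3.2))"
```

```text
25.3 [ 0.632  -0.0184  0.1815] jaw 85.68 -0.001 [-0.3 -0.   0.1]
clock 25.4 pos [ 0.6312 -0.0183  0.1817] grip 0.001 jawdeg 85.7 F [ 0.  -0.4 -1. ]
shift units tool xyz [3.23 0.   0.08] turn 0.0
```

View pics/vs.png

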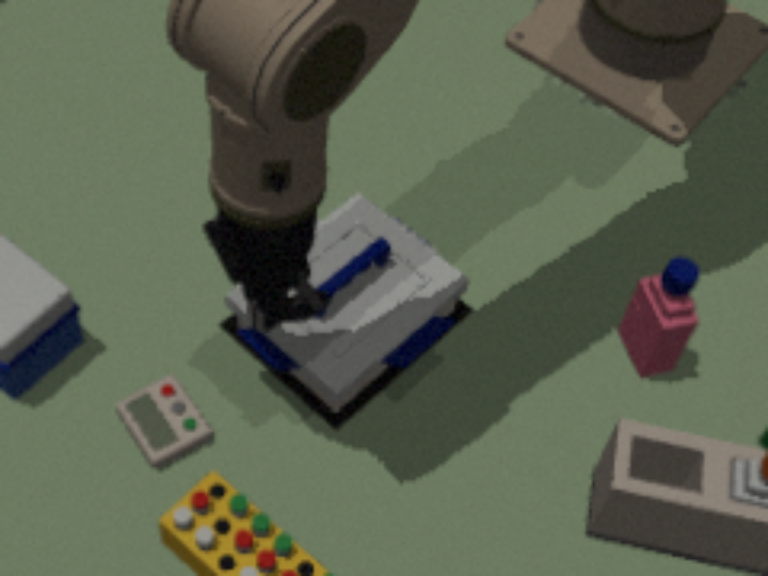

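View pics/vwrist.png

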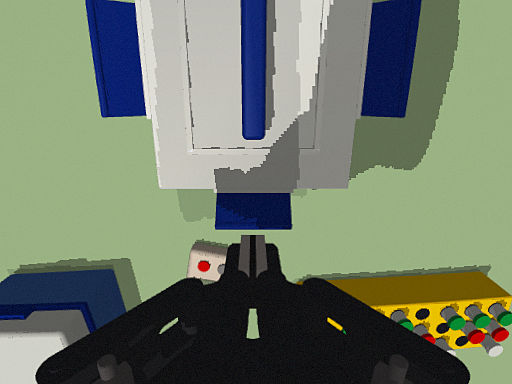

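{"fn": "arm_command", "kwargs": {"moves": [[[1,0.6,0,0.05,0],[1,0.6,0,0,0],[1,0.4,0,0,0],[1,0.3,0,0,0],[1,0.3,0,0,0],[1,0.3,0,0,0],[1,0.3,0,0,0],[1,0.2,0,0,0],[1,0.2,0,0,0],[1,0,0,0,0]]]}}

```text
clock: 26.23
position: [0.6324, -0.0183, 0.1006]
ee_rot: [0.027, 0.707, -0.027, 0.706]
ft_force: [1.1, -0.5, -1.2]
grip_width: -0.002
```

```bash
python3 look.py w scene wrist;python3 -c "
from bx import *
plan(B(101,0,101),np.radians(85.65))
a=cv2.imread('pics/wscene.png')[120:300,180:420]
cv2.imwrite('pics/ws.png',cv2.resize(a,None,fx=3.2,fy=3.2))"
```

```text
26.23 [ 0.6324 -0.0183  0.1006] jaw 85.69 -0.002 [ 1.1 -0.5 -1.2]
clock 26.33 pos [ 0.6324 -0.0183  0.1013] grip -0.002 jawdeg 85.7 F [ 0.8 -0.1 -0.4]
shift units tool xyz [ 0.01 -0.   -0.45] turn 0.0
```

View pics/wwrist.png

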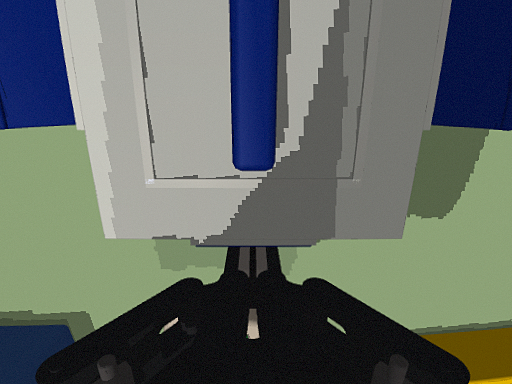

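{"fn": "arm_command", "kwargs": {"moves": [[[1,0,0,-0.12,0],[1,0,0,-0.12,0],[1,0,0,-0.1,0],[1,0,0,0,0]]]}}

```text
clock: 26.67
position: [0.6239, -0.0176, 0.1018]
ee_rot: [0.027, 0.707, -0.027, 0.707]
ft_force: [0.6, -1.3, 0.3]
grip_width: 0.001
```

{"fn": "arm_command", "kwargs": {"moves": [[[1,0,0,-0.08,0],[1,0,0,-0.06,0],[1,0,0,0,0]]]}}

```text
clock: 26.92
position: [0.621, -0.0173, 0.1018]
ee_rot: [0.027, 0.706, -0.027, 0.707]
ft_force: [3.1, -0.1, -1.4]
grip_width: -0.001
```

{"fn": "arm_command", "kwargs": {"moves": [[[1,0,0,-0.06,0],[1,0,0,-0.04,0],[1,0,0,0,0]]]}}

```text
clock: 27.17
position: [0.6206, -0.0173, 0.1023]
ee_rot: [0.026, 0.704, -0.027, 0.709]
ft_force: [15.2, -1.7, -8.7]
grip_width: 0.001
```

{"fn": "arm_command", "kwargs": {"moves": [[[1,0,0,0.4,0],[1,-0.4,0,0.2,0],[1,-1,0,0,0],[1,-1,0,0,0],[1,-0.8,0.4,-0.4,0],[1,0,0.9,-0.9,0],[1,0,0.9,-0.9,0],[1,0,0.9,-0.9,0],[1,0,0.8,-1,0],[1,0,0,-0.5,7],[1,0,0,0,7],[1,0,0,0,0]]]}}

```text
clock: 28.17
position: [0.5253, 0.088, 0.1824]
ee_rot: [0.114, 0.698, -0.114, 0.698]
ft_force: [-0.6, 0.1, 0.2]
grip_width: 0.003
```

```bash
python3 look.py x scene top;python3 -c "
from bx import *
plan(B(0,96,182),np.radians(85.65-90))
print(np.round(manip.get_obs()['joint_pos'],2))
a=cv2.imread('pics/xscene.png')[120:300,180:420]
cv2.imwrite('pics/xs.png',cv2.resize(a,None,fx=3.2,fy=3.2))"
```

```text
28.17 [0.5253 0.088  0.1824] jaw 71.42 0.003 [-0.6  0.1  0.2]
clock 28.27 pos [0.5262 0.0874 0.1822] grip 0.001 jawdeg 71.9 F [-0.2 -0.6  0.4]
shift units tool xyz [ 0.01 -0.04  0.08] turn 76.3
[-0.63  0.24  0.43  1.87 -0.12  1.05  1.1 ]
```

View pics/xs.png

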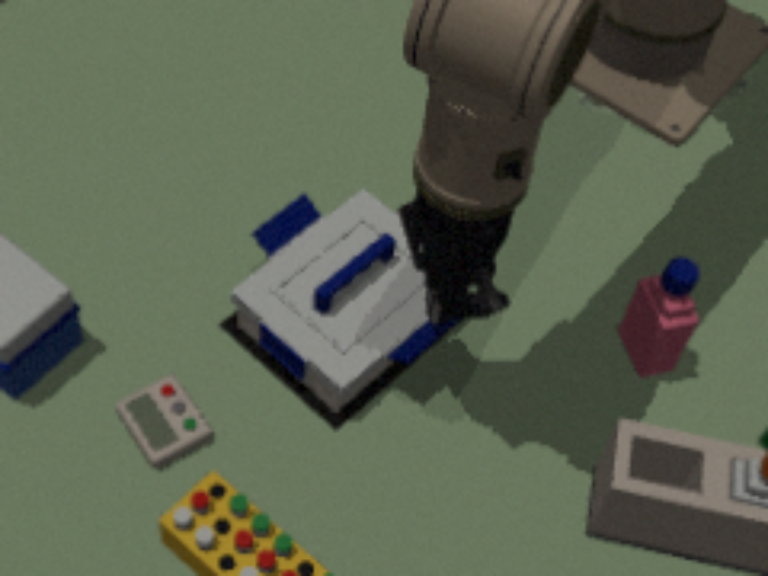

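{"fn": "arm_command", "kwargs": {"moves": [[[1,0,0,0,6.9],[1,0,0,0,6.9],[1,0,0,0,6.9],[1,0,0,0,6.9],[1,0,0,0,6.9],[1,0,0,0,6.9],[1,0,0,0,6.9],[1,0,0,0,6.9],[1,0,0,0,6.9],[1,0,0,0,6.9],[1,0,0,0,6.9],[1,0,0,0,0]]]}}

```text
clock: 29.27
position: [0.5264, 0.087, 0.1817]
ee_rot: [-0.519, -0.48, 0.519, -0.481]
ft_force: [0.7, -0.3, -0.3]
grip_width: 0.001
```

```bash
python3 look.py y wrist;python3 -c "
from bx import *
plan(B(0,96,182),np.radians(85.65-90))
plan(B(0,96,101),np.radians(85.65-90))
print(np.round(manip.get_obs()['joint_pos'],2),tool()[1].round(2))"
```

```text
29.27 [0.5264 0.087  0.1817] jaw -4.37 0.001 [ 0.7 -0.3 -0.3]
clock 29.32 pos [0.5264 0.0871 0.1818] grip 0.001 jawdeg -4.0 F [-0.1  0.1  0.2]
shift units tool xyz [-0.01  0.06  0.04] turn 0.4
clock 29.32 pos [0.5264 0.0871 0.1818] grip 0.001 jawdeg -4.0 F [-0.1  0.1  0.2]
shift units tool xyz [3.23 0.06 0.04] turn 0.4
[-0.79  0.27  0.62  1.88 -0.18  1.05 -0.17] [[ 0.    1.   -0.07]
 [-0.   -0.07 -1.  ]
 [-1.    0.    0.  ]]
```

View pics/ywrist.png

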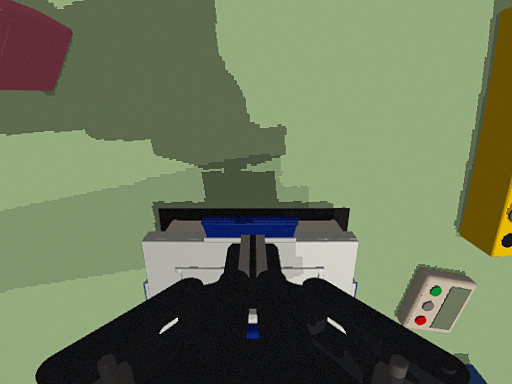

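{"fn": "arm_command", "kwargs": {"moves": [[[1,0.6,0.05,0.02,0.4],[1,0.6,0,0,0],[1,0.4,0,0,0],[1,0.3,0,0,0],[1,0.3,0,0,0],[1,0.3,0,0,0],[1,0.3,0,0,0],[1,0.2,0,0,0],[1,0.2,0,0,0],[1,0,0,0,0]]]}}

```text
clock: 30.15
position: [0.5268, 0.0869, 0.1006]
ee_rot: [-0.519, -0.48, 0.52, -0.479]
ft_force: [-1.5, 0.7, -1.2]
grip_width: 0.005
```

{"fn": "arm_command", "kwargs": {"moves": [[[1,0,0,0.12,0],[1,0,0,0.12,0],[1,0,0,0.1,0],[1,0,0,0,0]]]}}

```text
clock: 30.48
position: [0.5265, 0.0778, 0.1018]
ee_rot: [0.52, 0.479, -0.52, 0.479]
ft_force: [-0.1, 0.9, 0.1]
grip_width: 0.0
```

{"fn": "arm_command", "kwargs": {"moves": [[[1,0,0,0.08,0],[1,0,0,0.06,0],[1,0,0,0,0]]]}}

```text
clock: 30.73
position: [0.5262, 0.0747, 0.1017]
ee_rot: [0.52, 0.479, -0.52, 0.479]
ft_force: [1.2, 1.2, -0.7]
grip_width: -0.001
```

```bash
python3 look.py z wrist scene;python3 -c "
from bx import *
p,R,o=tool();print((p[:2]-C)@u,(p[:2]-C)@v)"
```

```text
30.73 [0.5262 0.0747 0.1017] jaw -4.62 -0.001 [ 1.2  1.2 -0.7]
-0.0006724538718212473 0.08468970456857952
```

View pics/zwrist.png

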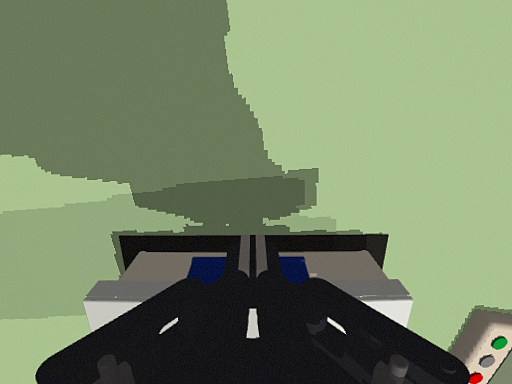

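{"fn": "arm_command", "kwargs": {"moves": [[[1,0,0,0.06,0],[1,0,0,0.04,0],[1,0,0,0,0]]]}}

```text
clock: 31.08
position: [0.5262, 0.0739, 0.1017]
ee_rot: [0.52, 0.48, -0.519, 0.479]
ft_force: [0.8, 7.2, -1.8]
grip_width: -0.001
```

{"fn": "arm_command", "kwargs": {"moves": [[[1,0,0,0.04,0],[1,0,0,0.02,0],[1,0,0,0,0]]]}}

```text
clock: 31.33
position: [0.5261, 0.0738, 0.1017]
ee_rot: [0.52, 0.481, -0.518, 0.479]
ft_force: [1.3, 11.1, -2.9]
grip_width: 0.001
```

{"fn": "arm_command", "kwargs": {"moves": [[[1,0,0,-0.4,0],[1,-0.4,0,-0.2,0],[1,-1,0,0,0],[1,-1,0,0,0],[1,-0.8,0,0.4,0],[1,0,0,1,0],[1,0,0,1,0],[1,0,0,1,0],[1,0,0,1,0],[1,0,0,1,0],[1,0,0,1,0],[1,0,0,0.8,0]]]}}

```text
clock: 32.33
position: [0.5124, -0.0958, 0.1825]
ee_rot: [-0.52, -0.479, 0.52, -0.479]
ft_force: [0.6, 0.6, -0.8]
grip_width: -0.002
```

{"fn": "arm_command", "kwargs": {"moves": [[[1,0,0,0.6,0],[1,0,0,0,0],[1,0,0,0,0]]]}}

```text
clock: 32.58
position: [0.5114, -0.1091, 0.1822]
ee_rot: [0.52, 0.479, -0.52, 0.479]
ft_force: [0.1, 0.8, 0.5]
grip_width: 0.002
```

```bash
python3 look.py A wrist scene;python3 -c "
from bx import *
plan(B(0,-96,101),np.radians(85.65-90))
print(np.round(manip.get_obs()['joint_pos'],2))
a=cv2.imread('pics/Ascene.png')[120:300,180:420]
cv2.imwrite('pics/As.png',cv2.resize(a,None,fx=3.2,fy=3.2))"
```

```text
32.58 [ 0.5114 -0.1091  0.1822] jaw -4.73 0.002 [0.1 0.8 0.5]
clock 32.68 pos [ 0.5117 -0.1075  0.1819] grip 0.003 jawdeg -4.6 F [-0.1  0.  -0.7]
shift units tool xyz [ 3.24  0.05 -0.08] turn -0.2
[-0.52  0.26  0.73  1.91 -0.2   1.05  0.21]
```

View pics/As.png

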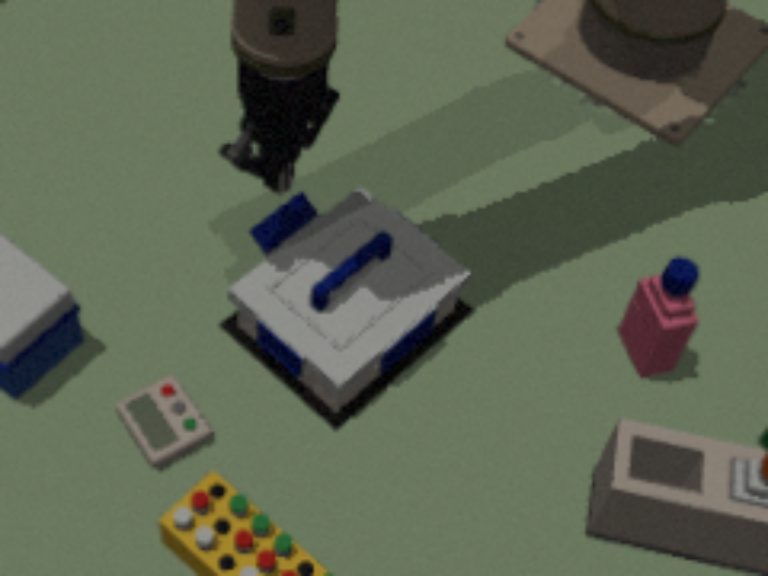

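View pics/Awrist.png

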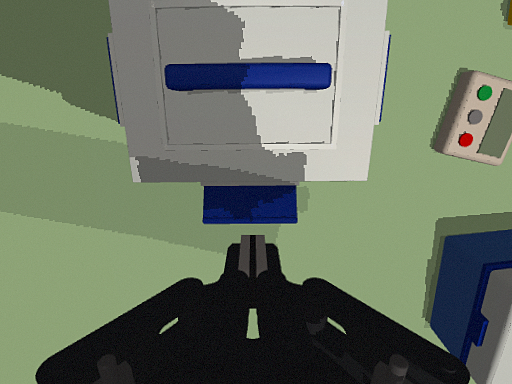

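{"fn": "arm_command", "kwargs": {"moves": [[[1,0.6,0.05,-0.04,0],[1,0.6,0,0,0],[1,0.4,0,0,0],[1,0.3,0,0,0],[1,0.3,0,0,0],[1,0.3,0,0,0],[1,0.3,0,0,0],[1,0.2,0,0,0],[1,0.2,0,0,0],[1,0,0,0,0]]]}}

```text
clock: 33.52
position: [0.5123, -0.1076, 0.1006]
ee_rot: [-0.519, -0.48, 0.52, -0.479]
ft_force: [-0.2, -0.2, 0.6]
grip_width: 0.001
```

{"fn": "arm_command", "kwargs": {"moves": [[[1,0,0,-0.12,0],[1,0,0,-0.12,0],[1,0,0,-0.1,0],[1,0,0,-0.06,0],[1,0,0,-0.04,0],[1,0,0,0,0]]]}}

```text
clock: 34.02
position: [0.5137, -0.0962, 0.1017]
ee_rot: [0.52, 0.48, -0.52, 0.48]
ft_force: [0.7, -0.5, -0.2]
grip_width: 0.0
```

{"fn": "arm_command", "kwargs": {"moves": [[[1,0,0,-0.04,0],[1,0,0,-0.04,0],[1,0,0,0,0]]]}}

```text
clock: 34.27
position: [0.5139, -0.0944, 0.1016]
ee_rot: [0.52, 0.48, -0.52, 0.479]
ft_force: [0.1, -1.7, -0.9]
grip_width: -0.001
```

```bash
python3 look.py Z wrist;python3 -c "
from bx import *
p,R,o=tool();print((p[:2]-C)@u,(p[:2]-C)@v)"
```

```text
34.27 [ 0.5139 -0.0944  0.1016] jaw -4.6 -0.001 [ 0.1 -1.7 -0.9]
-0.00019454416998214476 -0.08491189125226783
```

{"fn": "arm_command", "kwargs": {"moves": [[[1,0,0,-0.06,0],[1,0,0,-0.04,0],[1,0,0,0,0]]]}}

```text
clock: 34.57
position: [0.5139, -0.0932, 0.1017]
ee_rot: [-0.52, -0.479, 0.52, -0.48]
ft_force: [-0.3, -5.6, -3.3]
grip_width: 0.005
```

{"fn": "arm_command", "kwargs": {"moves": [[[1,0,0,-0.04,0],[1,0,0,-0.02,0],[1,0,0,0,0]]]}}

```text
clock: 34.82
position: [0.5139, -0.0931, 0.1017]
ee_rot: [-0.52, -0.478, 0.521, -0.48]
ft_force: [0.4, -11.2, -3.1]
grip_width: -0.001
```

Against the stop. Back off, rise over the box, and check all four clips.

{"fn": "arm_command", "kwargs": {"moves": [[[1,0,0,0.4,0],[1,-0.3,0,0.3,0],[1,-1,0,0,0],[1,-1,0,0,0],[1,-1,0,0,0],[1,-1,0,0,0],[1,-1,0,-0.9,0],[1,0,0,-1,0],[1,0,0,-1,0],[1,0,0,-1,0],[1,0,0,-0.4,0],[1,0,0,0,0]]]}}

```text
clock: 35.82
position: [0.5216, 0.0016, 0.2345]
ee_rot: [0.519, 0.481, -0.518, 0.48]
ft_force: [-0.2, -0.4, 0.3]
grip_width: 0.001
```

```bash
python3 look.py D wrist scene top;python3 -c "
from bx import *
a=cv2.imread('pics/Dscene.png')[120:300,180:420]
cv2.imwrite('pics/Ds.png',cv2.resize(a,None,fx=3.2,fy=3.2))"
```

```text
35.82 [0.5216 0.0016 0.2345] jaw -4.37 0.001 [-0.2 -0.4  0.3]
```

View pics/Ds.png

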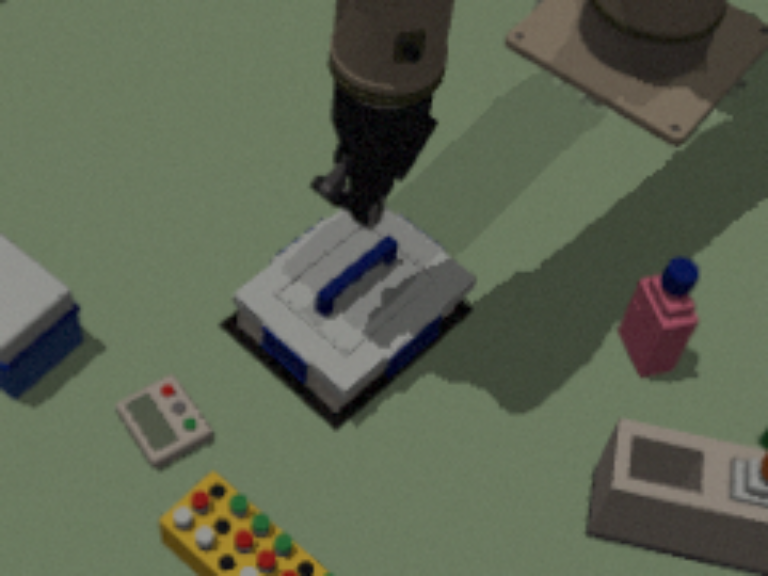

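View pics/Dwrist.png

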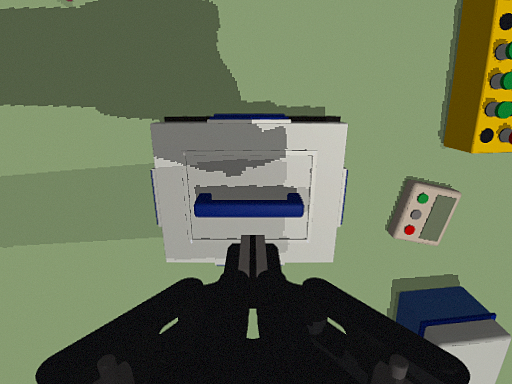

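Run:
```python
from bx import *
np.set_printoptions(precision=4,suppress=True)
P=np.load('pics/Dwrist.npy')
im=cv2.imread('pics/Dwrist.png')
cv2.imwrite('pics/Dc.png',cv2.resize(im[100:275,140:360],None,fx=3.6,fy=3.4,interpolation=cv2.INTER_CUBIC)[:595])
def az(px,z):
    o,r=ray('wrist',px,P);return o+r*(z-o[2])/r[2]
W=np.array([az(p,.056)[:2] for p in [(123.5,151),(123,348),(262,334),(262,166)]])
print(W,W.mean(0),(W.mean(0)-C)@u,(W.mean(0)-C)@v)
for i in range(4):
    d=W[i]-W[i-1];print(np.linalg.norm(d),np.degrees(np.arctan2(d[1],d[0])))
k,dd,_=K('wrist')
def pr(X):
    Ti=np.linalg.inv(P);p,_=cv2.projectPoints(np.atleast_2d(X),cv2.Rodrigues(Ti[:3,:3])[0],Ti[:3,3],k,dd);return p[:,0,::-1]
Lc=W.mean(0)
for a in (0,.1,.2,.3,.5):
    for nm,n_,off in (('L',v,74.5),('F',-u,91.5),('B',u,91.5)):
        q=Lc+n_*(off+30*np.sin(a)+2*np.cos(a))/1000; print(a,nm,pr(np.array([*q,.052-.03*np.cos(a)+.002*np.sin(a)])),end=' ')
    print()
```

```text
[[ 0.4366  0.0712]
 [ 0.6116  0.0582]
 [ 0.6019 -0.0845]
 [ 0.4247 -0.0709]] [ 0.5187 -0.0065] -0.002049286957195578 0.0031662969301141665
0.14264927327442975 85.19998825629247
0.17543335725027548 -4.248127739762911
0.1430099631382284 -93.88424071513094
0.17771598895731922 175.63438188384345
0 L [[114.8122 249.7563]] 0 F [[187.9048 164.0983]] 0 B [[187.824 335.953]] 
0.1 L [[111.7353 249.7436]] 0.1 F [[188.0062 161.286 ]] 0.1 B [[187.9228 338.7648]] 
0.2 L [[108.694  249.7284]] 0.2 F [[188.1917 158.428 ]] 0.2 B [[188.1057 341.6183]] 
0.3 L [[105.7107 249.7106]] 0.3 F [[188.4603 155.5449]] 0.3 B [[188.3718 344.493 ]] 
0.5 L [[100.0112 249.6678]] 0.5 F [[189.2415 149.7875]] 0.5 B [[189.148  350.2215]]
```

View pics/Dc.png

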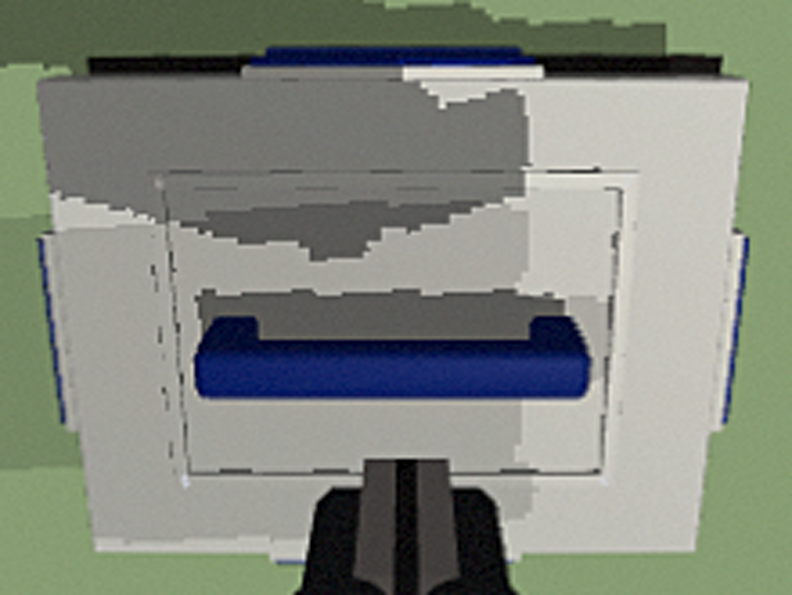

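{"fn": "arm_command", "kwargs": {"moves": [[[1,-0.3,0,0.6,0],[1,0,0,1,0],[1,0,0,1,0],[1,0,0,1,0],[1,0,0,1,0],[1,0,0,1,0],[1,0,0,1,0],[1,0,0,1,0],[1,0,0,0.7,0],[1,0,0,0,0],[1,0,0,0,0]]]}}

```text
clock: 36.88
position: [0.5035, -0.2106, 0.2421]
ee_rot: [-0.521, -0.478, 0.521, -0.478]
ft_force: [0.3, -0.3, -0.3]
grip_width: -0.002
```

```bash
python3 look.py F wrist top scene;python3 - <<'E'
from bx import *
np.set_printoptions(precision=4,suppress=True)
im=cv2.imread('pics/Fwrist.png')
a=cv2.imread('pics/Ftop.png')[120:270,190:300]
cv2.imwrite('pics/Ft.png',cv2.resize(a,None,fx=4,fy=4,interpolation=cv2.INTER_CUBIC))
P=np.load('pics/Fwrist.npy');k,dd,_=K('wrist')
def pr(X):
    Ti=np.linalg.inv(P);p,_=cv2.projectPoints(np.atleast_2d(X),cv2.Rodrigues(Ti[:3,:3])[0],Ti[:3,3],k,dd);return p[:,0,::-1]
Lc=np.array([.519,-.0068])
for a in (0,.1,.2,.3,.5):
    q=Lc-v*(74.5+30*np.sin(a)+2*np.cos(a))/1000; print(a,pr(np.array([*q,.052-.03*np.cos(a)+.002*np.sin(a)])))
E
```

```text
36.88 [ 0.5035 -0.2106  0.2421] jaw -4.88 -0.002 [ 0.3 -0.3 -0.3]
0 [[ 50.3114 250.7507]]
0.1 [[ 53.6139 250.782 ]]
0.2 [[ 56.8066 250.8112]]
0.3 [[ 59.8682 250.8379]]
0.5 [[ 65.5146 250.8834]]
```

View pics/Fwrist.png

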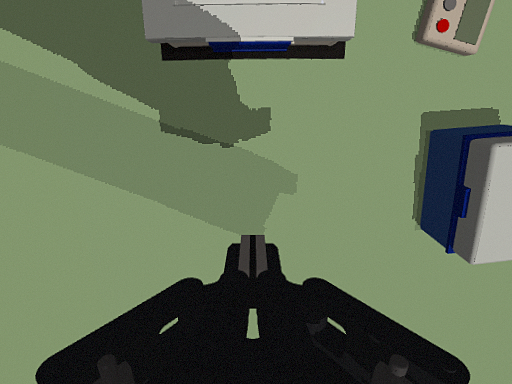

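View pics/Ft.png

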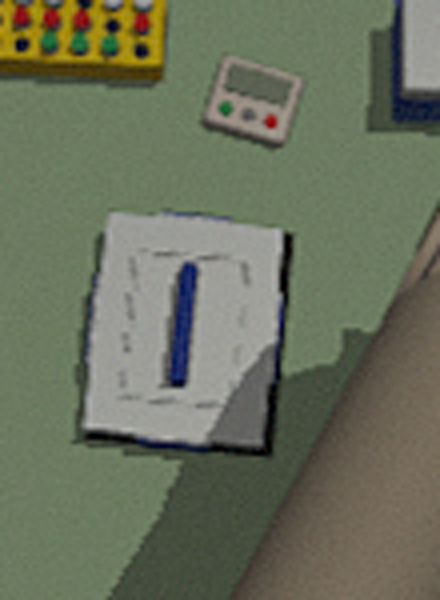

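Run:
```python
from bx import *
Lc=np.array([.519,-.0068])
for a in (0,.15,.3,.5):
    q=Lc-u*(91.5+30*np.sin(a)+2*np.cos(a))/1000; print('F top',a,proj('top',[*q,.052-.03*np.cos(a)+.002*np.sin(a)]))
    q=Lc+u*(91.5+30*np.sin(a)+2*np.cos(a))/1000; print('B scene',a,proj('scene',[*q,.052-.03*np.cos(a)+.002*np.sin(a)]))
im=cv2.imread('pics/Ftop.png')
cv2.imwrite('pics/F2.png',cv2.resize(im[215:245,205:265],None,fx=12,fy=12,interpolation=cv2.INTER_NEAREST))
im=cv2.imread('pics/Fscene.png')
cv2.imwrite('pics/F3.png',cv2.resize(im[190:260,240:340],None,fx=8,fy=8,interpolation=cv2.INTER_NEAREST))
```

```text
F top 0 [[231.32340493 233.20002078]]
B scene 0 [[233.34856362 267.40879138]]
F top 0.15 [[232.67301778 233.04667025]]
B scene 0.15 [[234.13534733 266.32091296]]
F top 0.3 [[233.96247959 232.89118035]]
B scene 0.3 [[234.77887462 265.26910885]]
F top 0.5 [[235.54058675 232.68622711]]
B scene 0.5 [[235.38894568 263.96207675]]
```

View pics/F2.png

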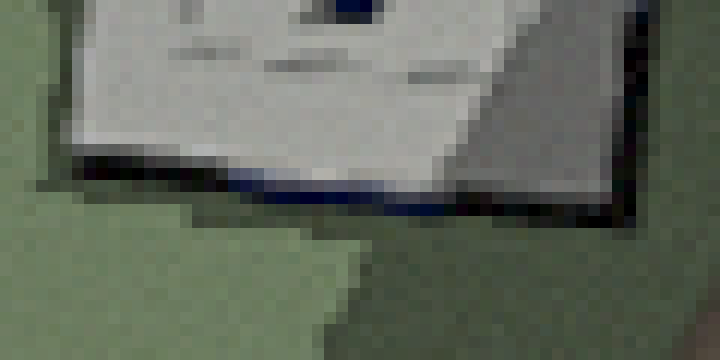

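View pics/F3.png

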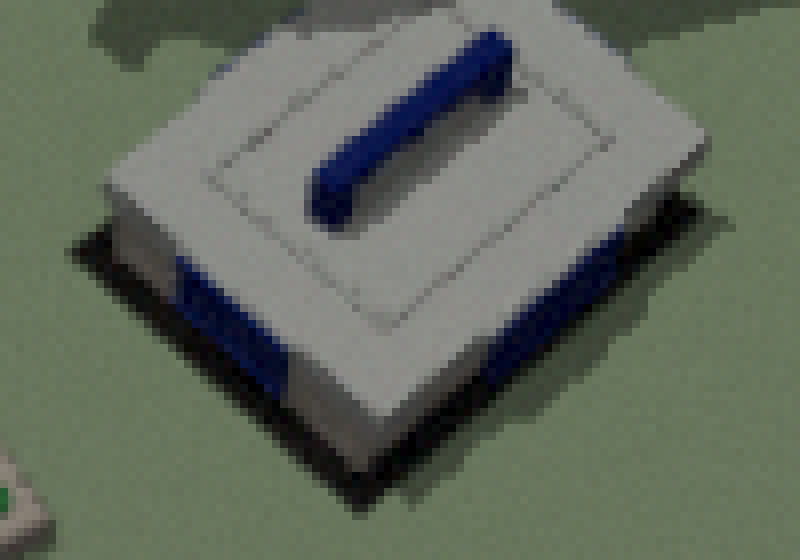

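```bash
python3 -c "
from workcell import manip
print(manip.hand_in(), manip.get_obs()['clock'])"
```

```text
the job is handed in; nothing more can be done
the job is handed in; nothing more can be done
```

The blue-capped flask is lying flat in the box, the lid is home, and all four clips are down. I handed the job in at about 37 s on the robot's clock; no verdict came back.

**What I did:**
- I lifted the flask out by its cap and tilted it level against the box rim. I then lowered it onto the liner and let it go.
- I placed the lid by its handle.
- I pushed each clip down and pressed it inward until the force rose to 11–15 N, well past the hinge's 1–3 N.

**Last checks:**
- **Flask:** it lay flat and centred when I let it go; once the lid was on I could no longer see it.
- **Lid:** it measured about 2 mm and 3 mm off the box centre and turned about 0.1°, inside the 8 mm and 4.5° limits. Pressing on the clips shifted it a little within its play.
- **Left, right and front clips:** the pictures put them at about 0.04, 0 and 0 rad.
- **Back clip:** the picture showed it flush, but I judged it mainly from the press against its stop.
- **Bench:** the orange-capped flask and the bystanders were not touched, as far as the views showed.

No check failed. I briefly pushed too far twice: about 60 N at the wrist when the flask met the liner, and about 30 N when the lid seated. Both were under the 120 N limit, and I eased off straight away.

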